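# Load the battery tester's keyed track and start the test

### The arm

A 7-joint arm with a two-finger parallel gripper is mounted at the origin on the work surface. World frame = base frame: x ahead of the robot, y to its left, z up, the work surface at z = 0. Lengths are in m, angles in degrees, forces in N, time in s.
With the tool pointing down it reaches from about 0.375 to 0.925 m from the base axis. Payload 3.1 kg.
Tool frame: the origin (TCP) lies at the very end of the fingers, on their centre line; the grasp point (between the pads) lies 19 mm behind it; z points along the fingers, y is the direction in which the jaws open and shut (so a half turn about z gives the same grasp; the last joint's range is limited). The gripper opens to 85 mm and grips with 20 to 120 N. Pads are 22 mm wide; open, the fingers measure 114 mm over their backs; the gripper's body (76 mm by 85 mm) begins 54 mm behind the grasp point. The pads swing forward as they close: fully open they stand 13 mm farther back than shut.
Start: joints at [-70.29, 21.939, 2.515, 91.553, -1.026, 66.532, -2.859], TCP at [0.278, 0.588, 0.231] pointing down, gripper open.
Joint ranges: [-149.38, 149.38], [-23.57, 123.04], [-84.95, 90], [0, 143.3], [-89.99, 269.99], [3.08, 112.72], [-163.45, 163.45]. Speed limits (degrees/s): [159.86, 159.86, 180, 180, 180, 180, 180].

### API

Orientations are given as a 3x3 rotation matrix whose columns are the frame's x, y, z axes.
In Python, from rig import robot, viewer gives the robot as it stands. The module is installed in compiled form; this text tells all that it offers.
- The arm moves only by the tool servo_tool, never from a script. Its argument "motion" is text: rows parted by semicolons, each of 5 numbers parted by spaces: the finger opening in mm, from 0 to 85.4, then the shift along the tool's x, y, z in mm, then the turn about the tool's z in rad. In form: grip x y z roll; .... A call has 1 to 8 rows; each row is the pose to reach, as a shift and turn from the pose commanded when the call began, along the tool's axes at that moment; what a row does not reach only later rows make up. A row lasts 1/8 s, in which the tool goes at most 62.5 mm and 10.7 degrees, less where a joint would pass 70% of its speed; a pose out of reach is approached as far as the arm can. A call with a gripper value outside its range is refused whole. The fingers move at their own pace and stop on an object; the grip force is fixed at half the most. Time passes only in rows, so rows that repeat a pose let the fingers close. It gives the time, the measured TCP pose, the force and the opening at its end, in the units of the state.
- robot.sense(): the state, without advancing time (a new reading comes with each control period).
- viewer.camera(name): name is "scene" or "top"; returns the picture (480x640x3 uint8, red, green, blue); there is no depth.
- viewer.camera_info(name): a dict with "intrinsics" (3x3 intrinsics, pixels), "distortion" ([k1, k2, p1, p2, k3] as OpenCV has them; the pictures are not rectified), "origin" and "orientation" of the camera in the world. Camera axes: x right, y down, z forward; pixel columns grow to the right and rows downward; lengths in m; the calibration is good to about 2 mm. A picture is of the moment at which its call begins. camera_info takes no time and is no camera call.
- robot.close_job(): hands the job in, once; it reports no verdict.
Trained networks look in the newest picture that a camera, given by its name, has taken for a name from the list of things; names that differ only in an ending like _2 or _b are one class to them, and where a whole thing is asked for, a point or a joint stands for the part that bears it (a point fixed in the world has none). Each returns a list of dicts, best first, with "confidence" (0 to 1); they miss things now and then, are a little off and sometimes report something else, mostly with a low value. They report only what shows in the picture. A call takes as long as a camera call. They do not tell look-alikes from the thing itself.
- viewer.masks_of(camera, name): "region" (480x640 bool, what is visible of it) and "position" ([column, row] in pixels, amid what is visible of it).
The state is a dict: "time": time; "joints": joint angles; "joint_vel": joint speeds; "tau": joint torques, N m; "eef_pos": TCP position; "tcp_rot": TCP orientation; "wrist_force": force on the tool from outside, world axes, zero at the start; "moment": the same for the moment, N m; "gripper_width": finger opening in m.
Only numpy, scipy, OpenCV 4.12 (cv2) and the standard library are available. Lean on these libraries where they do the work, as an engineer would, in place of code of your own. Each camera call takes 0.05 s, during which the arm holds its last target.

### The job

Load every loose battery pack lying or standing on the cabinet into the tester: stand up the fallen ones, turn each pack so that its thick foot flange is on the side of the track that takes it, and slide it in from the track's open end all the way along, so that the packs end upright in one closed row, touching, the first one against the stop. When all are in, press the tester's button fully down and let it come back up. Leave the remote, the coaster, the earbud case and the tealight dish near them where they are.

Things in the scene. Friction and masses are not known exactly. Their poses are not given: they have to be found in the camera images.
- tester: battery tester, fixed: low white plastic keyed track, 60 wide outside, with a housing at its closed end. Origin: cabinet-top level, on the track's centre line, under the stop face (housing face that the first pack meets). x points along the track INTO it, from open end to stop; z up. Room for 4 packs at 36 pitch, faces touching: first one home has its origin at x=-18, y=0, z=4, its own x along tester x.
- apron (a point): middle of the free loading apron before the open end, on its top face: the track's floor plate (4 thick, 84 wide, tester x=-235 to 0) runs level out to here, so a pack can be set down and slid in. At tester x=-205. From x=-180 to -150 the side walls flare in from about 60 to 44 apart.
- track_mouth (a point): centre of the track's mouth, on its floor (tester x=-150). From here to the stop the channel is 44 wide, with lips over both sides and a 26 wide slot between them: no entry from above. Lips' top 18 over the floor; underside of the lip on tester's +y side 14 over the floor (takes the thick flange), on the -y side 8 (takes only the thin one). A pack the wrong way round is blocked here.
- test_button_top (a point): centre of the top face of the tester's round press button, 26 in diameter, on top of the housing, 34 beyond the stop face; press straight down. Housing: tester x=0 to 80, y +-46, 46 tall; a small raised bar on it, like the packs' bars, marks the +y (thick flange) side.
- test_button (a joint): travel of the button in m: 0 released, 0.006 fully down; spring return, about 4 N when fully down.
- pack1: battery pack, may be absent (None). Grey plastic block on a keyed foot: 84 tall, 36 along its x, 40 along its y, 0.15 kg; all faces flat, z 20 to 84 is full block. Origin: centre of the foot's underside; z from foot to top. Foot: neck 22 wide (y), 20 tall; flanges out to y +-20, THICK (z 0-12) on +y, THIN (z 0-6) on -y. Bar on top at y=+15 marks the thick side. Starts lying on an x face.
- pack2: battery pack, may be absent (None). Grey plastic block on a keyed foot: 84 tall, 36 along its x, 40 along its y, 0.15 kg; all faces flat, z 20 to 84 is full block. Origin: centre of the foot's underside; z from foot to top. Foot: neck 22 wide (y), 20 tall; flanges out to y +-20, THICK (z 0-12) on +y, THIN (z 0-6) on -y. Bar on top at y=+15 marks the thick side. Starts lying on an x face.
- pack3: battery pack, may be absent (None). Grey plastic block on a keyed foot: 84 tall, 36 along its x, 40 along its y, 0.15 kg; all faces flat, z 20 to 84 is full block. Origin: centre of the foot's underside; z from foot to top. Foot: neck 22 wide (y), 20 tall; flanges out to y +-20, THICK (z 0-12) on +y, THIN (z 0-6) on -y. Bar on top at y=+15 marks the thick side. Starts upright.
- pack4: battery pack, may be absent (None). Grey plastic block on a keyed foot: 84 tall, 36 along its x, 40 along its y, 0.15 kg; all faces flat, z 20 to 84 is full block. Origin: centre of the foot's underside; z from foot to top. Foot: neck 22 wide (y), 20 tall; flanges out to y +-20, THICK (z 0-12) on +y, THIN (z 0-6) on -y. Bar on top at y=+15 marks the thick side. Starts upright.
- remote1: bystander, loose on the cabinet top: black remote 150 x 40 x 18. Origin: centre of its underside. Leave it where it is.
- coaster: bystander, loose on the cabinet top: cork coaster, 90 diameter, 8 high. Origin: centre of its underside. Leave it where it is.
- earbud_case: bystander, loose on the cabinet top: white earbud case 60 x 48 x 24. Origin: centre of its underside. Leave it where it is.
- tealight: bystander, loose on the cabinet top: white ceramic tealight dish, 70 diameter, 35 high. Origin: centre of its underside. Leave it where it is.
Mind the look-alikes: they are no part of the job. Leave any pink or turquoise look-alike of the pack1 alone.

How it is judged:
By the outcome, as a careful person would: the job done as asked, in the order asked, and still so for the second after the job is handed in, with the robot touching nothing.
Of pack1, pack2, pack3, pack4 only 3 to 4 are there at a start; the rules pass over those that are not, and their reading is None.
At some moment in a run one of pack1, pack2, pack3, pack4 may be knocked a few centimetres aside while the robot is not near it.
Once in a run the grip may slacken for a moment while it holds something.
It also fails if it takes over 210 s, if anything falls off the work surface, if the arm or the gripper's body presses on something with over 40 N, if the wrist force passes 120 N, or if a joint passes its speed limit or range.

## Working session

There is one attempt and no reset: what is moved stays moved. The work goes in short steps, Python scripts to look and compute and a tool call to move; the robot and the scene stay as the last step left them, time stands still between calls to the robot, and variables do not carry over. Pictures are saved under pics/ and viewed, and the job is handed in when it is done.

Besides the shell and the picture viewer there is one more tool, called as name(argument=value, ...), one argument or row to a line, values as JSON. servo_tool: Moves the arm, as the interface text tells. Its arguments: {"type":"object","properties":{"motion":{"type":"string"}},"required":["motion"]}

```bash
mkdir -p pics; ls; python3 - <<'E'
from rig import robot, viewer
import cv2
for n in("scene","top"):
    im=viewer.camera(n); cv2.imwrite(f"pics/{n}0.png",im[:,:,::-1])
    i=viewer.camera_info(n); print(n,i)
s=robot.sense(); print(s)
E
```

```text
pics
scene {'intrinsics': array([[502.86242262,   0.        , 314.28814205],
       [  0.        , 502.86242262, 239.16546881],
       [  0.        ,   0.        ,   1.        ]]), 'distortion': array([-0.11812548,  0.        ,  0.        ,  0.        ,  0.        ]), 'origin': array([1.28746335, 0.37666961, 1.0885007 ]), 'orientation': array([[-0.30555636,  0.75541632, -0.5796391 ],
       [ 0.95210432,  0.23503431, -0.19559201],
       [-0.01151832, -0.61164128, -0.79105138]])}
top {'intrinsics': array([[492.09473851,   0.        , 323.53810005],
       [  0.        , 492.09473851, 244.70685743],
       [  0.        ,   0.        ,   1.        ]]), 'distortion': array([-0.03709013,  0.        ,  0.        ,  0.        ,  0.        ]), 'origin': array([0.2906185 , 0.09690765, 1.23363948]), 'orientation': array([[ 0.01564502, -0.97845397,  0.20587146],
       [-0.99987691, -0.0150662 ,  0.004379  ],
       [-0.00118295, -0.20591463, -0.97856924]])}
{'time': 0.1, 'joints': array([-70.29087785,  21.99037246,   2.51373451,  91.64015513,
        -1.02738182,  66.53130619,  -2.85763795]), 'joint_vel': array([ 0.05580935, -0.12885682,  0.02806089, -0.18920073, -0.14681428,
        0.06296049, -0.01332019]), 'tau': array([ 2.42884482e-03, -4.34730577e+01,  1.02916572e+00, -2.50455022e+01,
        1.08658444e-02,  5.52208556e-03, -9.65300927e-06]), 'eef_pos': array([0.27755951, 0.58681144, 0.22997773]), 'tcp_rot': array([[-9.04013214e-01,  4.27503491e-01, -9.34678291e-04],
       [ 4.27504497e-01,  9.04010435e-01, -2.24460539e-03],
       [-1.14617714e-04, -2.42873211e-03, -9.99997044e-01]]), 'wrist_force': array([ 0.16203583,  0.14355833, -0.12964293]), 'moment': array([-0.00757924,  0.02178248, -0.00304407]), 'gripper_width': 0.08546631449433924}
```

View pics/scene0.png

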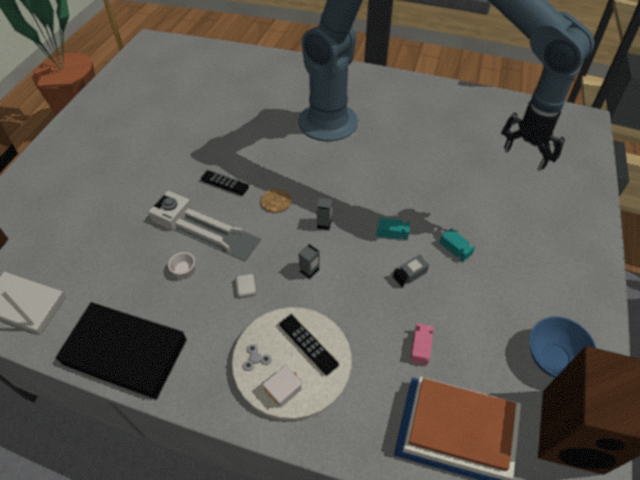

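View pics/top0.png

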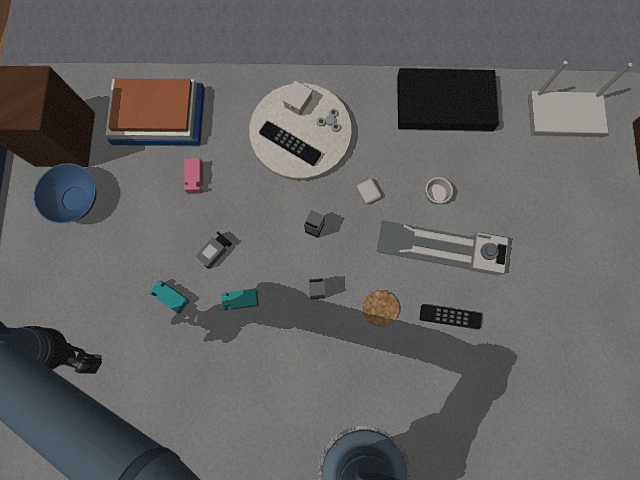

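```bash
cat > h.py <<'E'
import numpy as np, cv2
from rig import robot, viewer
CI={n:viewer.camera_info(n) for n in("scene","top")}
def ray(n,px):
    i=CI[n]; p=cv2.undistortPoints(np.array([[px]],float),i["intrinsics"],i["distortion"])[0,0]
    return i["origin"],i["orientation"]@np.array([p[0],p[1],1.])
def at_z(n,px,z):
    o,d=ray(n,px); return o+d*(z-o[2])/d[2]
def proj(n,P):
    i=CI[n]; P=np.atleast_2d(P); R=i["orientation"].T
    return cv2.projectPoints(P.astype(float),cv2.Rodrigues(R)[0],-R@i["origin"],i["intrinsics"],i["distortion"])[0][:,0]
def crop(n,im,c,w,s,name):
    c0,r0=int(c[0]-w[0]/2),int(c[1]-w[1]/2); c0=max(c0,0); r0=max(r0,0)
    q=im[r0:r0+w[1],c0:c0+w[0],::-1]
    cv2.imwrite(name,cv2.resize(q,None,fx=s,fy=s,interpolation=cv2.INTER_CUBIC)); print(name,"origin",c0,r0,"scale",s)
E
python3 - <<'E'
from h import *
im=viewer.camera("top"); crop("top",im,(265,260),(160,120),5,"pics/t1.png"); crop("top",im,(450,250),(160,120),5,"pics/t2.png")
im=viewer.camera("scene"); crop("scene",im,(340,240),(200,150),4,"pics/s1.png");crop("scene",im,(205,225),(133,100),6,"pics/s2.png")
for n in("top","scene"):
    for o in("pack1","tester","test_button_top","track_mouth","apron","coaster","tealight","earbud_case","remote1"):
        try:
            for r in viewer.masks_of(n,o)[:7]: print(n,o,round(r["confidence"],2),np.round(r["position"],1),r["region"].sum())
        except Exception as e: print(n,o,e)
E
```

```text
pics/t1.png origin 185 200 scale 5
pics/t2.png origin 370 190 scale 5
pics/s1.png origin 240 165 scale 4
pics/s2.png origin 138 175 scale 6
top pack1 0.82 [316.5 285.2] 312
top pack1 0.7 [238. 296.] 692
top pack1 0.69 [168.6 295.1] 578
top pack1 0.66 [313.3 224. ] 400
top pack1 0.65 [193.1 175.3] 595
top pack1 0.56 [216.8 251.1] 653
top tester 0.49 [490.2 249.8] 72
top track_mouth 0.97 [444.8 244.2] 4364
top track_mouth 0.59 [380.8 311.2] 1040
top apron 0.75 [447.6 247.5] 4386
top coaster 0.6 [379.5 309.7] 1006
top coaster 0.57 [311.9 222.8] 370
top tealight 0.59 [436.9 192.3] 549
top earbud_case 0.57 [367.7 187.7] 368
top remote1 0.81 [453.4 314.8] 1023
top remote1 0.27 [448.1 247.7] 4382
scene pack1 0.91 [420.2 343.8] 748
scene pack1 0.9 [327.3 212.3] 413
scene pack1 0.88 [411.3 268. ] 642
scene pack1 0.8 [457.4 244.5] 625
scene pack1 0.73 [308.1 260.5] 574
scene tester 0.89 [200.5 225.6] 3146
scene track_mouth 0.72 [407.3 270.8] 631
scene track_mouth 0.63 [198.6 229.7] 3168
scene apron 0.7 [200.3 225.8] 3068
scene coaster 0.9 [277.3 204. ] 603
scene tealight 0.96 [185.5 263.5] 567
scene earbud_case 0.86 [245.8 285. ] 389
scene remote1 0.83 [221.5 181.6] 608
```

View pics/t1.png

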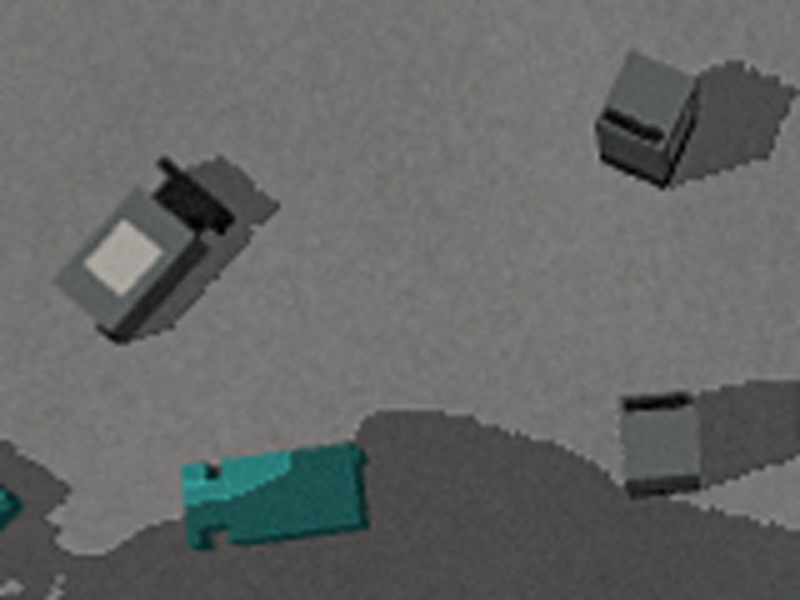

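View pics/t2.png

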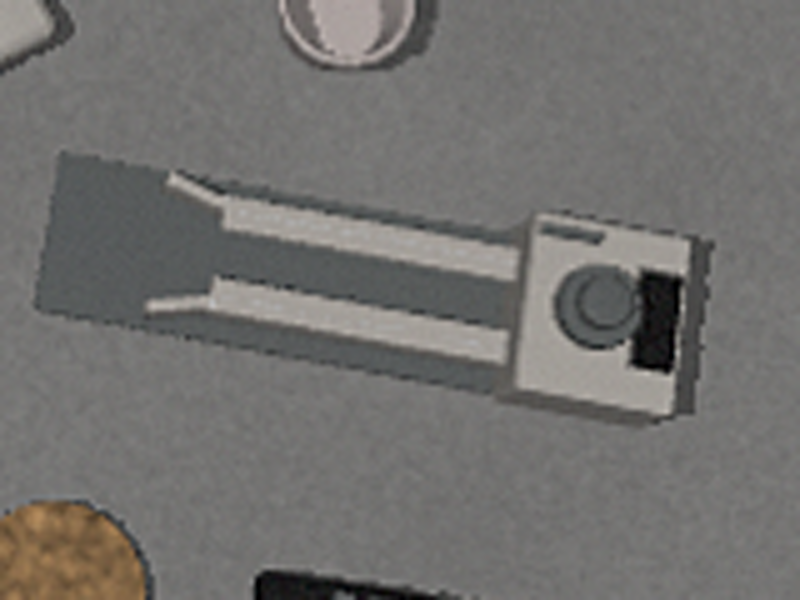

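View pics/s1.png

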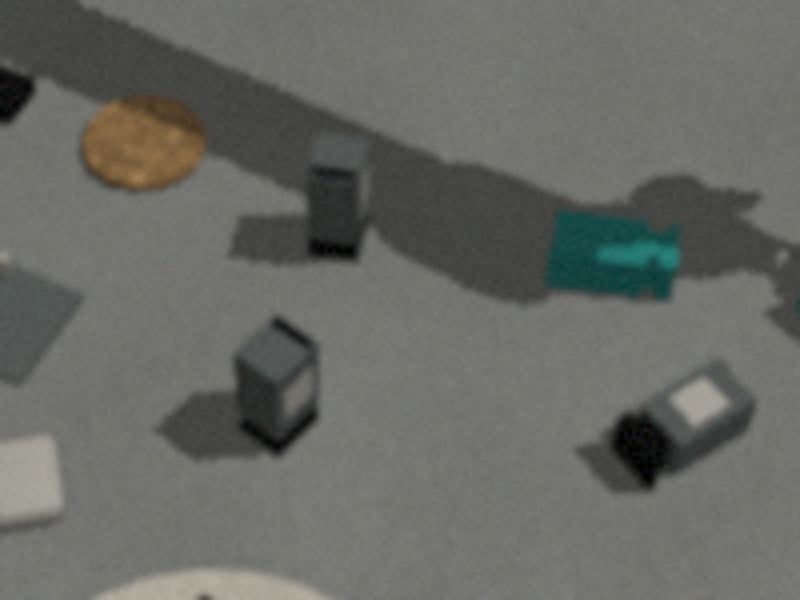

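View pics/s2.png

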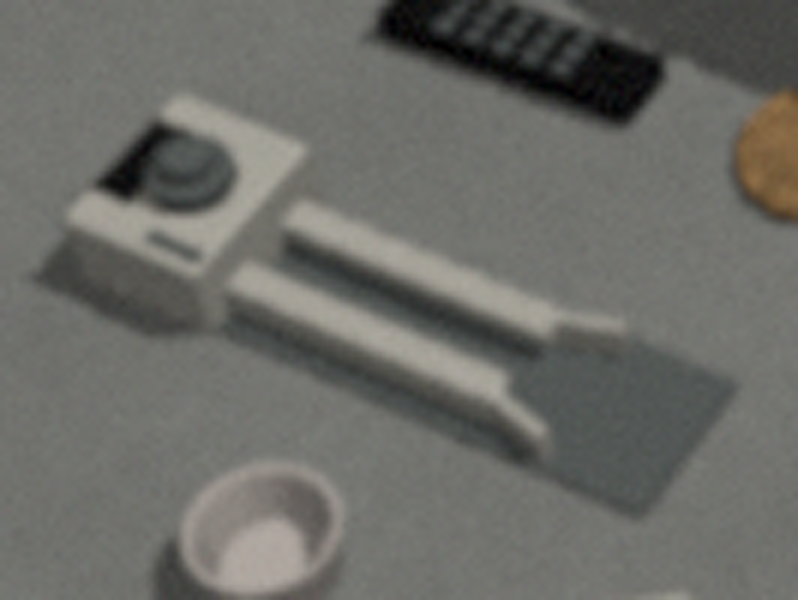

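```bash
cat >> h.py <<'E'
from scipy.optimize import least_squares
def up(u,v,o,s): return ((u+.5)/s-.5+o[0],(v+.5)/s-.5+o[1])
def T(p,P):
    P=np.atleast_2d(P).astype(float)/1000; c,s=np.cos(p[2]),np.sin(p[2])
    return np.c_[p[0]+c*P[:,0]-s*P[:,1],p[1]+s*P[:,0]+c*P[:,1],P[:,2]]
def fit(obs,p0):
    # obs: list (cam, px, modelpoint mm); p=x,y,yaw
    f=lambda p: np.concatenate([proj(n,T(p,[m]))[0]-np.array(px) for n,px,m in obs])
    r=least_squares(f,p0,x_scale=[.01,.01,.1],loss="soft_l1"); return r.x,r.fun.reshape(-1,2)
E
python3 - <<'E'
from h import *
o=(370,190);q=(138,175)
ob=[("top",up(62,152,o,5),(-235,42,4)),("top",up(36,311,o,5),(-235,-42,4)),("top",up(540,212,o,5),(0,46,46)),("top",up(515,388,o,5),(0,-46,46)),("top",up(692,240,o,5),(80,46,46)),("top",up(668,414,o,5),(80,-46,46)),("top",up(222,197,o,5),(-150,30,22)),("top",up(210,309,o,5),(-150,-30,22)),
("scene",up(640,516,q,6),(-235,42,4)),("scene",up(735,380,q,6),(-235,-42,4)),("scene",up(190,278,q,6),(0,46,46)),("scene",up(305,152,q,6),(0,-46,46)),("scene",up(68,213,q,6),(80,46,46)),("scene",up(180,95,q,6),(80,-46,46))]
p,r=fit(ob,[.5,-.2,-1.7]); print("tester",p,np.degrees(p[2])); print(np.round(r,1).tolist())
ax=T(p,[(-205,0,4),(-150,0,4),(34,0,46),(80,0,0)]); print(ax)
# packs
t=(185,200);s=(240,165)
ob=[("top",up(632,50,t,5),(20*0+18,-20,84)),("top",up(697,78,t,5),(-18,-20,84)),("top",up(662,147,t,5),(-18,20,84)),("top",up(598,120,t,5),(18,20,84)),
("scene",up(275,318,s,4),(-18,20,84))]
# pack y ~ -X world, x ~ +Y
y0=at_z("top",up(647,97,t,5),.084); p,r=fit(ob[:4],[y0[0],y0[1],1.57]); print("A",p,np.degrees(p[2]),np.round(r,1).tolist())
ob=[("top",up(622,397,t,5),(18,20,84)) ]
y0=at_z("top",up(660,440,t,5),.084)
ob=[("top",up(621,397,t,5),(-18,20,84)),("top",up(692,393,t,5),(18,20,84)),("top",up(698,475,t,5),(18,-20,84)),("top",up(626,484,t,5),(-18,-20,84))]
p,r=fit(ob,[y0[0],y0[1],-1.57]); print("B",p,np.degrees(p[2]),np.round(r,1).tolist())
# C lying top face at z=36: frame z'->len. corners of block upper face
for u,v in [(138,188),(200,238),(118,318),(55,280)]: print(at_z("top",up(u,v,t,5),.036))
E
```

```text
tester [ 0.53515744 -0.2711487  -1.74170532] -99.79236392783154
[[-0.3, 0.1], [-0.4, -0.3], [-0.7, -0.7], [-0.2, -0.0], [0.7, -0.5], [1.4, 0.7], [0.8, -0.2], [-0.3, 0.2], [0.0, 0.1], [0.6, 0.4], [0.3, -0.2], [1.0, -1.5], [-1.8, 0.7], [-0.3, -1.2]]
[[ 0.57002347 -0.06913543  0.004     ]
 [ 0.56066917 -0.12333411  0.004     ]
 [ 0.52937478 -0.30465334  0.046     ]
 [ 0.52155119 -0.34998314  0.        ]]
A [0.59470874 0.12593603 1.15353607] 66.09274810476383 [[-0.2, -0.5], [0.3, -0.1], [0.3, 0.7], [-0.4, -0.0]]
B [ 0.43081024  0.11709842 -1.47608136] -84.57323226623286 [[-0.6, 0.2], [0.4, -0.2], [0.6, 0.3], [-0.4, -0.3]]
[0.55747162 0.38094141 0.036     ]
[0.53244702 0.34837137 0.036     ]
[0.49144909 0.38677818 0.036     ]
[0.51005603 0.4194131  0.036     ]
```

```bash
cat >> h.py <<'E'
TP=np.array([0.53515744,-0.2711487,-1.74170532])
def go(x,y,z,yang=None,ref=None):
    """print shift along tool axes (mm) and roll for the target TCP; yang = world angle of tool y (deg)"""
    s=robot.sense(); R=s["tcp_rot"]; d=R.T@(np.array([x,y,z])-s["eef_pos"])*1000
    a=np.degrees(np.arctan2(R[1,1],R[0,1])); roll=0
    if yang is not None: roll=-np.radians(yang-a)   # choose turn sense by giving yang beyond +-180
    print("shift",np.round(d,1),"roll",round(roll,3),"rows",round(max(np.linalg.norm(d)/62.5,abs(np.degrees(roll))/10.7),1))
def st():
    s=robot.sense(); R=s["tcp_rot"]
    print("t",round(s["time"],2),"tcp",np.round(s["eef_pos"]*1000,1),"yang",round(np.degrees(np.arctan2(R[1,1],R[0,1])),1),"tilt",np.round(R[:2,2],3),"F",np.round(s["wrist_force"],1),"g",round(s["gripper_width"]*1000,1),"J",np.round(s["joints"],0))
def ttw(x,y,z): return T(TP,[(x,y,z)])[0]
E
python3 - <<'E'
from h import *
st(); go(.431,.117,.15,5.4)
for n,px,z in(("remote",(453.4,314.8),.018),("tealight",(437,192),.03),("coaster",(380,309),.008),("earb",(368,188),.02)): print(n,at_z("top",px,z))
E
```

```text
t 1.1 tcp [277.9 587.6 231.3] yang 64.7 tilt [-0.  0.] F [-0.  -0.6  0.3] g 85.2 J [-70.  22.   3.  92.  -1.  67.  -3.]
shift [-339.6 -360.    81.3] roll 1.035 rows 8.0
remote [ 0.37522296 -0.21959983  0.018     ]
tealight [ 0.68633188 -0.18628521  0.03      ]
coaster [ 0.38773938 -0.04013601  0.008     ]
earb [ 0.69747717 -0.01022682  0.02      ]
```

servo_tool(
  motion="85 -340 -360 81 1.035; 85 -340 -360 81 1.035; 85 -340 -360 81 1.035; 85 -340 -360 81 1.035; 85 -340 -360 81 1.035; 85 -340 -360 81 1.035; 85 -340 -360 81 1.035; 85 -340 -360 81 1.035",
)

```text
time: 2.1
eef_pos: [0.4315, 0.1169, 0.1508]
tcp_rot: [[-0.094, 0.996, 0.002], [0.996, 0.094, 0.001], [0.001, 0.002, -1.0]]
wrist_force: [1.1, 0.4, -0.5]
gripper_width: 0.0851
```

```bash
python3 - <<'E'
from h import *
st()
im=viewer.camera("top"); cv2.imwrite("pics/top1.png",im[:,:,::-1])
im=viewer.camera("scene"); cv2.imwrite("pics/scene1.png",im[:,:,::-1])
go(.431,.117,.031,5.4)
E
```

```text
t 2.1 tcp [431.5 116.9 150.8] yang 5.4 tilt [0.002 0.001] F [ 1.1  0.4 -0.5] g 85.1 J [-46.   5.  27. 124.  -3.  51. -12.]
shift [ 6.90e+00 -1.00e-01  1.19e+02] roll -0.013 rows 1.9
```

View pics/top1.png

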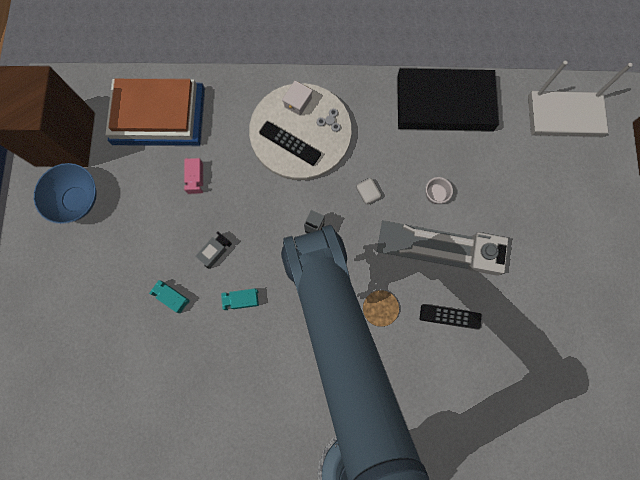

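View pics/scene1.png

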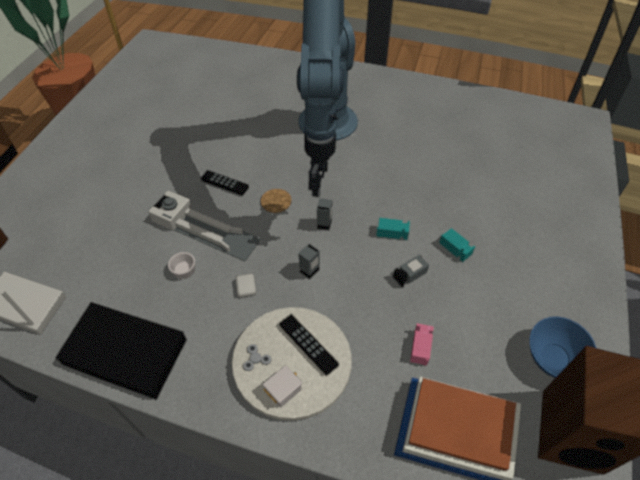

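```bash
python3 - <<'E'
from h import *
st(); viewer.camera("top");st();viewer.camera("top");st()
go(.431,.117,.031,5.4)
E
```

```text
t 2.2 tcp [431.7 110.5 150. ] yang 4.7 tilt [-0.001 -0.003] F [-0.3  0.7 -0.2] g 85.0 J [-46.   5.  28. 124.  -3.  51. -12.]
t 2.25 tcp [431.3 114.4 150.3] yang 4.9 tilt [-0.    -0.001] F [-0.6  0.   0.5] g 84.9 J [-46.   5.  27. 124.  -3.  51. -12.]
t 2.3 tcp [431.1 117.1 150.6] yang 5.1 tilt [-0.  0.] F [-0.3  0.2 -0.1] g 84.9 J [-46.   5.  27. 124.  -3.  51. -12.]
shift [-1.000e-01 -1.000e-01  1.196e+02] roll -0.004 rows 1.9
```

servo_tool(
  motion="85 0 0 40 0; 85 0 0 80 0; 85 0 0 105 0; 85 0 0 119 0; 85 0 0 119 0; 30 0 0 119 0; 30 0 0 119 0; 30 0 0 119 0",
)

```text
time: 3.3
eef_pos: [0.4318, 0.1189, 0.0326]
tcp_rot: [[-0.094, 0.996, 0.002], [0.996, 0.094, 0.001], [0.001, 0.002, -1.0]]
wrist_force: [-0.7, 0.8, 6.1]
gripper_width: 0.0397
```

servo_tool(
  motion="30 0 0 0 0; 30 0 0 0 0; 30 0 0 0 0; 30 0 0 -30 0; 30 0 0 -60 0; 30 0 0 -60 0",
)

```text
time: 4.05
eef_pos: [0.4325, 0.1191, 0.0933]
tcp_rot: [[-0.094, 0.996, 0.004], [0.996, 0.094, 0.003], [0.002, 0.004, -1.0]]
wrist_force: [0.6, 1.0, -2.1]
gripper_width: 0.0397
```

```bash
python3 - <<'E'
from h import *
st(); w=ttw(-212,0,35)
go(w[0],w[1],.095,-9.8); print(w)
im=viewer.camera("scene"); crop("scene",im,(320,220),(120,90),6,"pics/s3.png")
E
```

```text
t 4.05 tcp [432.5 119.1  93.3] yang 5.4 tilt [0.004 0.003] F [ 0.6  1.  -2.1] g 39.7 J [-46.  12.  27. 126.  -8.  43.  -8.]
shift [-193.5  121.1   -1.6] roll 0.265 rows 3.7
[ 0.57121401 -0.06223742  0.035     ]
pics/s3.png origin 260 175 scale 6
```

View pics/s3.png

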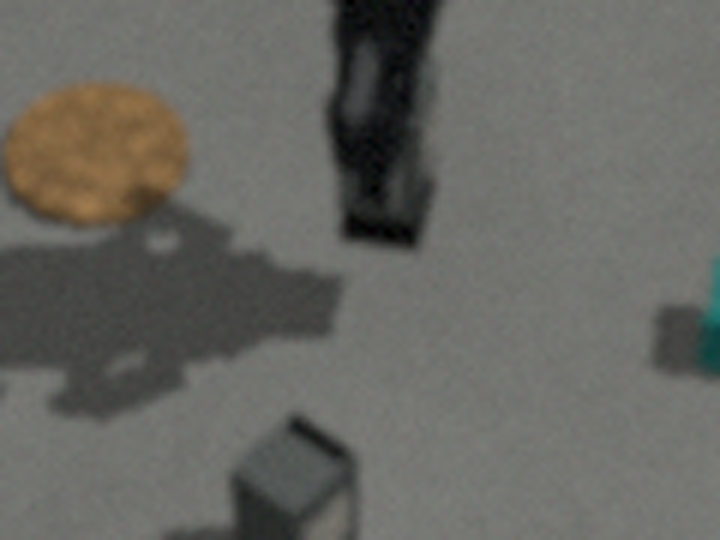

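servo_tool(
  motion="30 -40 25 -2 0.06; 30 -90 55 -2 0.13; 30 -140 88 -2 0.2; 30 -175 110 -2 0.265; 30 -193 121 -2 0.265; 30 -193 121 -2 0.265; 30 -193 121 -2 0.265; 30 -193 121 -2 0.265",
)

```text
time: 5.1
eef_pos: [0.5682, -0.0604, 0.0928]
tcp_rot: [[0.168, 0.986, -0.002], [0.986, -0.168, 0.001], [0.001, -0.002, -1.0]]
wrist_force: [0.2, 0.9, -1.1]
gripper_width: 0.0391
```

```bash
python3 - <<'E'
from h import *
viewer.camera("top");viewer.camera("top");st(); w=ttw(-212,0,35)
go(w[0],w[1],.038,-9.8)
im=viewer.camera("scene"); crop("scene",im,(240,220),(120,90),6,"pics/s4.png")
im=viewer.camera("top"); crop("top",im,(400,240),(120,90),6,"pics/t4.png")
E
```

```text
t 5.2 tcp [568.8 -60.8  93.3] yang -9.7 tilt [-0.001  0.001] F [-0.8  0.2 -1.5] g 39.5 J [-25.  26.  33. 110. -18.  49.   8.]
shift [-1.1  2.7 55.3] roll 0.002 rows 0.9
pics/s4.png origin 180 175 scale 6
pics/t4.png origin 340 195 scale 6
```

View pics/s4.png

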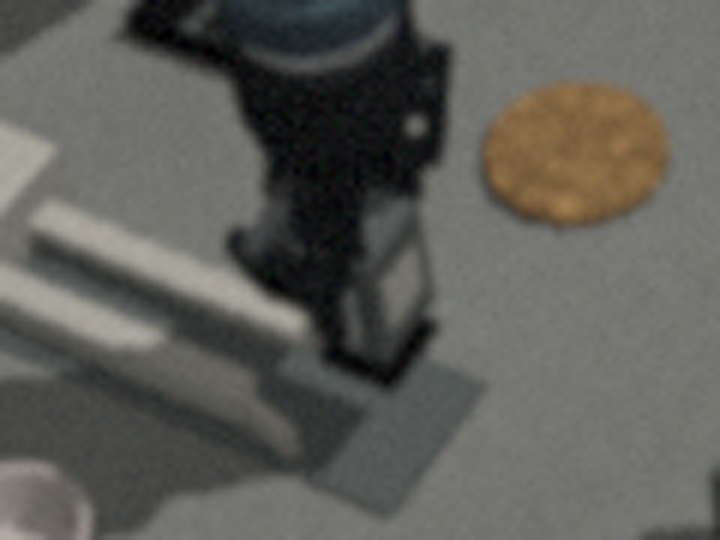

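View pics/t4.png

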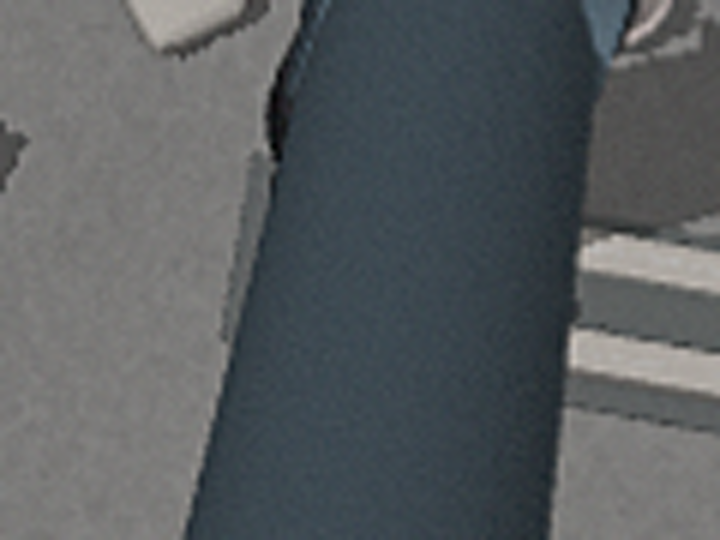

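servo_tool(
  motion="30 -1 2.5 25 0; 30 -1 2.5 45 0; 30 -1 2.5 52 0; 30 -1 2.5 56 0; 30 -1 2.5 57 0; 30 -1 2.5 57 0",
)

```text
time: 6.05
eef_pos: [0.5723, -0.0639, 0.0371]
tcp_rot: [[0.17, 0.985, 0.001], [0.985, -0.17, -0.0], [0.0, 0.001, -1.0]]
wrist_force: [-1.0, -0.7, -1.2]
gripper_width: 0.0394
```

```bash
cat >> h.py <<'E'
def tt():
    s=robot.sense(); e=s["eef_pos"]; d=e[:2]-TP[:2]; c,n=np.cos(TP[2]),np.sin(TP[2]); f=s["wrist_force"]
    print("tester xy",np.round(1000*np.array([c*d[0]+n*d[1],-n*d[0]+c*d[1]]),1),"F tester",np.round([c*f[0]+n*f[1],-n*f[0]+c*f[1],f[2]],1))
E
python3 - <<'E'
from h import *
st();tt(); w=ttw(-150,0,35)
go(w[0],w[1],.036,-9.8)
im=viewer.camera("scene"); crop("scene",im,(240,220),(120,90),6,"pics/s5.png")
E
```

```text
t 6.05 tcp [572.3 -63.9  37.1] yang -9.8 tilt [ 0.001 -0.   ] F [-1.  -0.7 -1.2] g 39.4 J [-22.  31.  30. 111. -22.  44.  10.]
tester xy [-210.6    1.3] F tester [ 0.8 -0.8 -1.2]
shift [-60.6  -1.3   1.1] roll -0.0 rows 1.0
pics/s5.png origin 180 175 scale 6
```

View pics/s5.png

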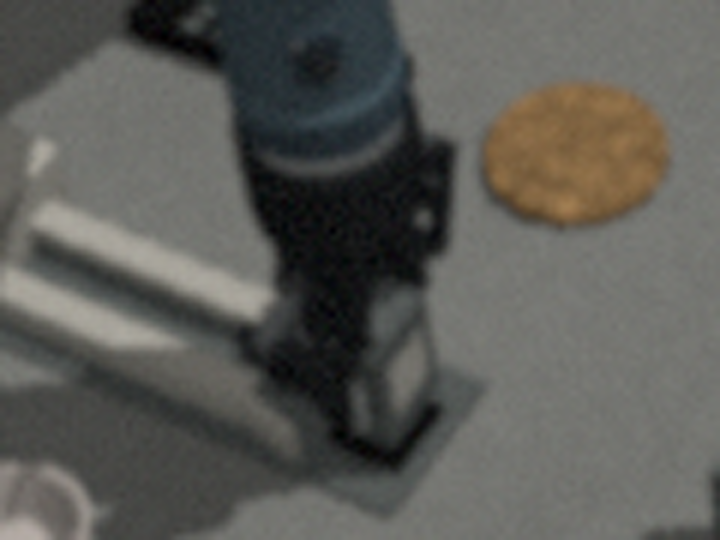

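servo_tool(
  motion="30 0 -1 0.7 0; 30 -15 -1 0.7 0; 30 -30 -1.3 0.7 0; 30 -45 -1.3 0.7 0; 30 -60 -1.3 0.7 0; 30 -60 -1.3 0.7 0",
)

```text
time: 6.85
eef_pos: [0.56, -0.1268, 0.0367]
tcp_rot: [[0.174, 0.985, 0.001], [0.985, -0.174, -0.003], [-0.003, 0.002, -1.0]]
wrist_force: [-0.2, -2.0, 5.6]
gripper_width: 0.0397
```

```bash
python3 - <<'E'
from h import *
st();tt()
im=viewer.camera("scene"); crop("scene",im,(220,220),(120,90),6,"pics/s6.png")
E
```

```text
t 6.85 tcp [ 560.  -126.8   36.7] yang -10.0 tilt [ 0.001 -0.003] F [-0.2 -2.   5.6] g 39.7 J [-16.  31.  31. 111. -22.  44.  17.]
tester xy [-146.5   -0. ] F tester [2.  0.2 5.6]
pics/s6.png origin 160 175 scale 6
```

View pics/s6.png

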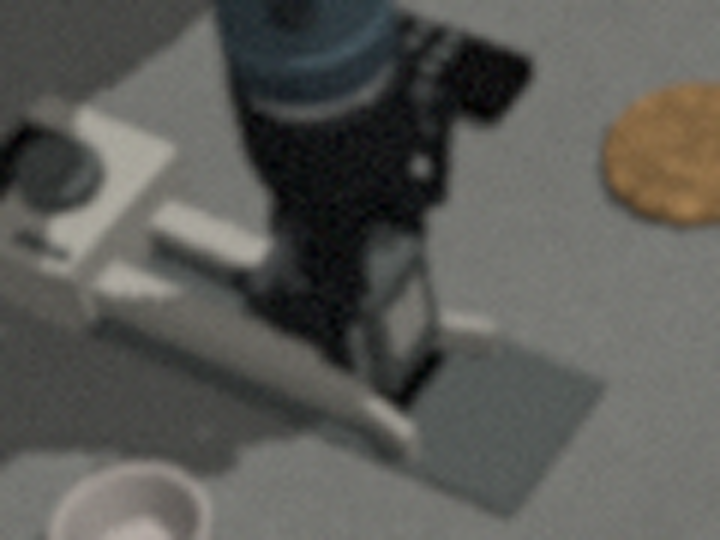

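servo_tool(
  motion="30 -16 0 -0.3 0; 30 -32 0 -0.3 0; 30 -48 0 -0.3 0; 30 -64 0 -0.3 0; 30 -80 0 -0.3 0; 30 -96 0 -0.3 0; 30 -108 0 -0.3 0; 30 -115 0 -0.3 0",
)

```text
time: 7.9
eef_pos: [0.5409, -0.2357, 0.0367]
tcp_rot: [[0.171, 0.985, 0.0], [0.985, -0.171, 0.002], [0.002, -0.0, -1.0]]
wrist_force: [1.2, 5.5, 6.7]
gripper_width: 0.0392
```

```bash
python3 - <<'E'
from h import *
st();tt()
E
```

```text
t 7.9 tcp [ 540.9 -235.7   36.7] yang -9.8 tilt [0.    0.002] F [1.2 5.5 6.7] g 39.2 J [ -5.  33.  31. 109. -23.  45.  28.]
tester xy [-36.   -0.4] F tester [-5.6  0.2  6.7]
```

Smooth. Continue to the stop.

servo_tool(
  motion="30 -6 0 0 0; 30 -11 0 0 0; 30 -14 0 0 0; 30 -17 0 0 0; 30 -18 0 0 0; 30 -18 0 0 0",
)

```text
time: 8.65
eef_pos: [0.5383, -0.2519, 0.0367]
tcp_rot: [[0.17, 0.986, 0.0], [0.986, -0.17, 0.003], [0.003, -0.0, -1.0]]
wrist_force: [1.3, 4.7, 7.7]
gripper_width: 0.0394
```

```bash
python3 - <<'E'
from h import *
st();tt()
E
```

```text
t 8.65 tcp [ 538.3 -251.9   36.7] yang -9.8 tilt [0.    0.003] F [1.3 4.7 7.7] g 39.4 J [ -3.  33.  31. 108. -23.  45.  30.]
tester xy [-19.5  -0.2] F tester [-4.8  0.5  7.7]
```

servo_tool(
  motion="30 -2 0 0 0; 30 -3 0 0 0; 30 -4 0 0 0; 30 -5 0 0 0; 30 -5 0 0 0",
)

```text
time: 9.28
eef_pos: [0.5383, -0.252, 0.0368]
tcp_rot: [[0.169, 0.986, -0.0], [0.986, -0.169, 0.011], [0.01, -0.002, -1.0]]
wrist_force: [-0.6, 12.2, 11.5]
gripper_width: 0.0395
```

```bash
python3 - <<'E'
from h import *
st();tt()
im=viewer.camera("scene"); crop("scene",im,(200,210),(120,90),6,"pics/s7.png")
E
```

```text
t 9.28 tcp [ 538.3 -252.    36.8] yang -9.7 tilt [-0.     0.011] F [-0.6 12.2 11.5] g 39.5 J [ -3.  33.  30. 108. -24.  46.  31.]
tester xy [-19.4  -0.2] F tester [-11.9  -2.6  11.5]
pics/s7.png origin 140 165 scale 6
```

View pics/s7.png

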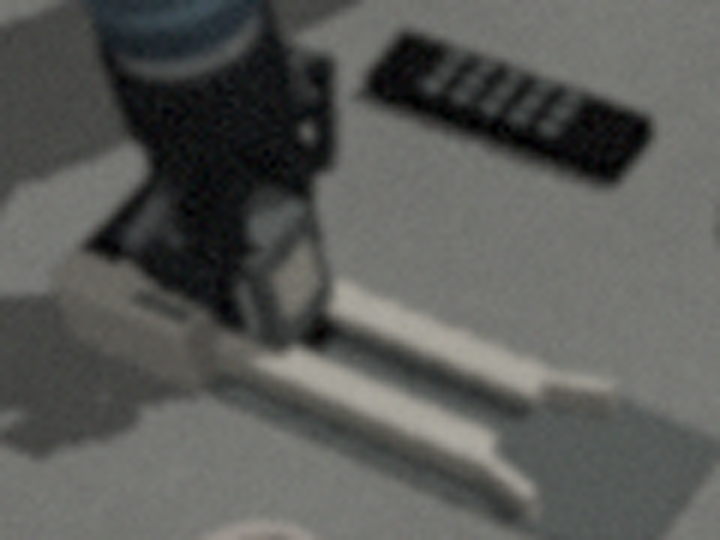

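servo_tool(
  motion="30 4 0 0 0; 60 4 0 0 0; 60 4 0 0 0; 60 4 0 -5 0; 60 4 0 -60 0; 60 4 0 -115 0; 85 4 0 -140 0; 85 4 0 -140 0",
)

```text
time: 10.32
eef_pos: [0.5389, -0.2565, 0.179]
tcp_rot: [[0.171, 0.985, 0.006], [0.985, -0.171, -0.002], [-0.001, 0.006, -1.0]]
wrist_force: [0.1, -0.2, -0.1]
gripper_width: 0.0847
```

```bash
python3 - <<'E'
from h import *
st()
im=viewer.camera("scene"); cv2.imwrite("pics/scene8.png",im[:,:,::-1])
crop("scene",im,(200,210),(120,90),6,"pics/s8.png")
im=viewer.camera("top");  crop("top",im,(285,250),(200,150),4,"pics/t8.png")
E
```

```text
t 10.32 tcp [ 538.9 -256.5  179. ] yang -9.9 tilt [ 0.006 -0.002] F [ 0.1 -0.2 -0.1] g 84.7 J [ -8.  22.  37. 104. -15.  59.  24.]
pics/s8.png origin 140 165 scale 6
pics/t8.png origin 185 175 scale 4
```

View pics/s8.png

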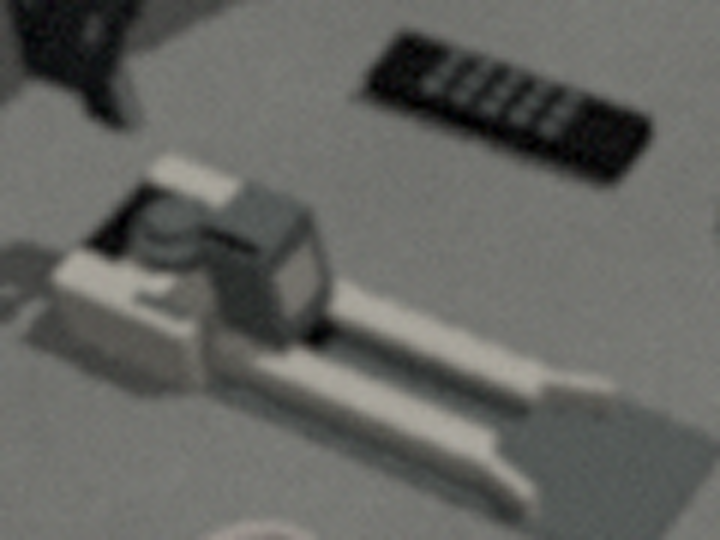

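View pics/t8.png

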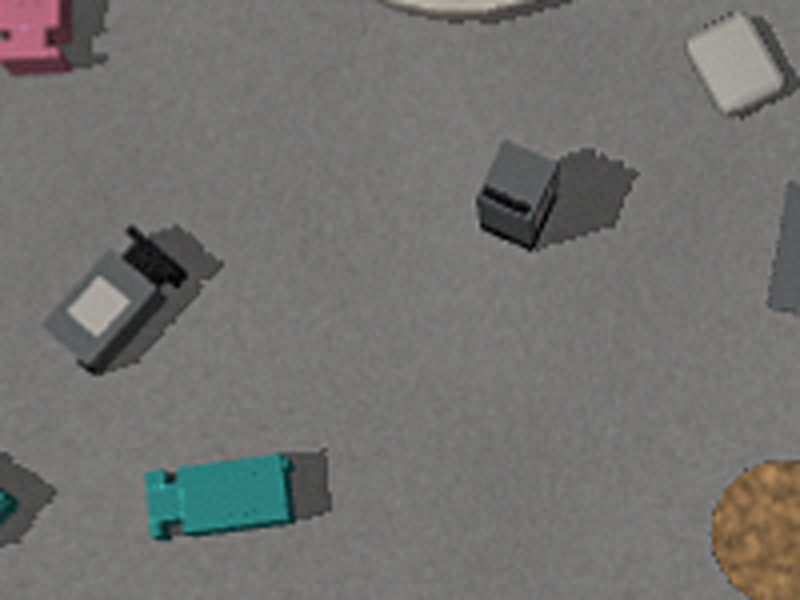

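```bash
python3 - <<'E'
from h import *
st(); go(.5947,.1259,.155,156.1)
E
```

```text
t 10.43 tcp [ 536.7 -254.7  175.5] yang -9.8 tilt [-0.001  0.   ] F [-1.   0.3 -0.7] g 85.0 J [ -8.  22.  37. 104. -15.  59.  24.]
shift [385.   -7.7  20.5] roll -2.896 rows 15.5
```

servo_tool(
  motion="85 30 0 0 -0.18; 85 75 0 0 -0.36; 85 125 0 0 -0.54; 85 175 0 0 -0.72; 85 220 -4 0 -0.9; 85 260 -6 0 -1.08; 85 290 -7 0 -1.26; 85 310 -7 0 -1.44",
)

```text
time: 11.42
eef_pos: [0.5815, 0.0542, 0.1735]
tcp_rot: [[-0.957, 0.289, -0.005], [0.289, 0.957, -0.0], [0.005, -0.002, -1.0]]
wrist_force: [-0.4, 0.1, -0.3]
gripper_width: 0.0849
```

```bash
python3 - <<'E'
from h import *
st(); go(.5947,.1259,.155,156.1)
E
```

```text
t 11.43 tcp [581.5  54.2 173.5] yang 73.2 tilt [-0.005 -0.   ] F [-0.4  0.1 -0.3] g 84.9 J [-22.  19.  15. 104.  -6.  58.  69.]
shift [ 8.  72.5 18.4] roll -1.447 rows 7.7
```

servo_tool(
  motion="85 2 15 0 -0.18; 85 4 30 0 -0.36; 85 6 45 0 -0.54; 85 8 60 0 -0.72; 85 8 68 0 -0.9; 85 8 72 0 -1.08; 85 8 72 0 -1.26; 85 8 72 0 -1.447",
)

```text
time: 12.42
eef_pos: [0.5952, 0.1227, 0.1732]
tcp_rot: [[-0.407, -0.913, -0.005], [-0.913, 0.407, -0.001], [0.003, 0.004, -1.0]]
wrist_force: [0.8, -0.4, -0.0]
gripper_width: 0.0848
```

servo_tool(
  motion="85 0 0 10 0; 85 0 0 15 0; 85 0 0 18 0; 85 0 0 18 0",
)

```text
time: 12.92
eef_pos: [0.5966, 0.1231, 0.1575]
tcp_rot: [[-0.413, -0.911, -0.001], [-0.911, 0.413, -0.0], [0.001, 0.001, -1.0]]
wrist_force: [-0.4, 1.2, -0.0]
gripper_width: 0.0852
```

```bash
python3 - <<'E'
from h import *
st(); go(.5947,.1259,.032,156.1)
im=viewer.camera("scene"); crop("scene",im,(310,240),(120,90),6,"pics/s9.png")
E
```

```text
t 12.93 tcp [596.6 123.1 157.5] yang 155.6 tilt [-0.001 -0.   ] F [-0.4  1.2 -0. ] g 85.2 J [-15.  22.  -0. 101.   0.  57. 140.]
shift [ -1.9   2.8 125.5] roll -0.009 rows 2.0
pics/s9.png origin 250 195 scale 6
```

View pics/s9.png

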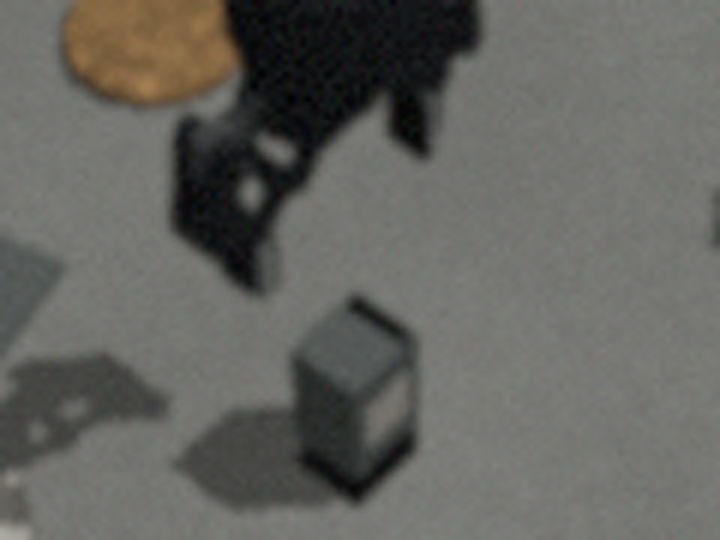

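servo_tool(
  motion="85 -2 2.5 40 -0.009; 85 -2 2.5 80 -0.009; 85 -2 2.5 108 -0.009; 85 -2 2.5 124 -0.009; 85 -2 2.5 124 -0.009; 30 -2 2.5 124 -0.009; 30 -2 2.5 124 -0.009; 30 -2 2.5 124 -0.009",
)

```text
time: 13.98
eef_pos: [0.5966, 0.1266, 0.0357]
tcp_rot: [[-0.404, -0.915, 0.002], [-0.915, 0.404, 0.001], [-0.002, -0.002, -1.0]]
wrist_force: [0.4, 0.3, -2.2]
gripper_width: 0.0393
```

servo_tool(
  motion="30 0 0 0 0; 30 0 0 0 0",
)

```text
time: 14.22
eef_pos: [0.5966, 0.1266, 0.0356]
tcp_rot: [[-0.404, -0.915, 0.002], [-0.915, 0.404, 0.001], [-0.002, -0.002, -1.0]]
wrist_force: [-1.6, 0.7, 5.5]
gripper_width: 0.0395
```

```bash
python3 - <<'E'
from h import *
st(); w=ttw(-212,0,35); go(w[0],w[1],.1,-9.8)
E
```

```text
t 14.22 tcp [596.6 126.6  35.6] yang 156.1 tilt [0.002 0.001] F [-1.6  0.7  5.5] g 39.5 J [-15.  31.  -1. 105.   0.  44. 140.]
shift [182.8 -53.2 -64.6] roll 2.896 rows 15.5
```

servo_tool(
  motion="30 0 0 -25 0; 30 0 0 -50 0; 30 10 -3 -65 0.15; 30 30 -9 -65 0.33; 30 55 -16 -65 0.51; 30 85 -25 -65 0.69; 30 115 -33 -65 0.87; 30 145 -42 -65 1.05",
)

```text
time: 15.22
eef_pos: [0.5742, -0.0248, 0.0984]
tcp_rot: [[-0.995, -0.098, -0.001], [-0.098, 0.995, -0.0], [0.001, -0.0, -1.0]]
wrist_force: [-0.4, -0.2, -3.0]
gripper_width: 0.0392
```

```bash
python3 - <<'E'
from h import *
st(); w=ttw(-212,0,35); go(w[0],w[1],.1,-9.8)
E
```

```text
t 15.22 tcp [574.2 -24.8  98.4] yang 95.6 tilt [-0.001 -0.   ] F [-0.4 -0.2 -3. ] g 39.2 J [-14.  23.  14. 109.  -7.  49. 100.]
shift [  6.7 -37.   -1.6] roll 1.84 rows 9.9
```

servo_tool(
  motion="30 1 -10 0 0.18; 30 3 -20 0 0.36; 30 5 -28 0 0.54; 30 6 -34 0 0.72; 30 7 -37 0 0.9; 30 7 -37 0 1.08; 30 7 -37 0 1.26; 30 7 -37 0 1.44",
)

```text
time: 16.23
eef_pos: [0.5714, -0.0612, 0.0984]
tcp_rot: [[-0.227, 0.974, -0.001], [0.974, 0.227, -0.0], [0.0, -0.001, -1.0]]
wrist_force: [-0.3, 0.7, -2.2]
gripper_width: 0.0394
```

servo_tool(
  motion="30 0 0 0 0.18; 30 0 0 0 0.36; 30 0 0 0 0.4; 30 0 0 0 0.4; 30 0 0 0 0.4",
)

```text
time: 16.85
eef_pos: [0.5721, -0.0612, 0.099]
tcp_rot: [[0.163, 0.987, -0.0], [0.987, -0.163, 0.0], [0.0, -0.0, -1.0]]
wrist_force: [-0.0, 0.0, -1.3]
gripper_width: 0.0394
```

```bash
python3 - <<'E'
from h import *
st();tt(); w=ttw(-212,0,35); go(w[0],w[1],.041,-9.8)
im=viewer.camera("scene"); crop("scene",im,(240,220),(120,90),6,"pics/s10.png")
E
```

```text
t 16.85 tcp [572.1 -61.2  99. ] yang -9.4 tilt [-0.  0.] F [-0.   0.  -1.3] g 39.4 J [-29.  27.  37. 109. -21.  51.  10.]
tester xy [-213.2    0.7] F tester [-0.  -0.1 -1.3]
shift [-1.2 -0.6 58. ] roll 0.007 rows 0.9
pics/s10.png origin 180 175 scale 6
```

View pics/s10.png

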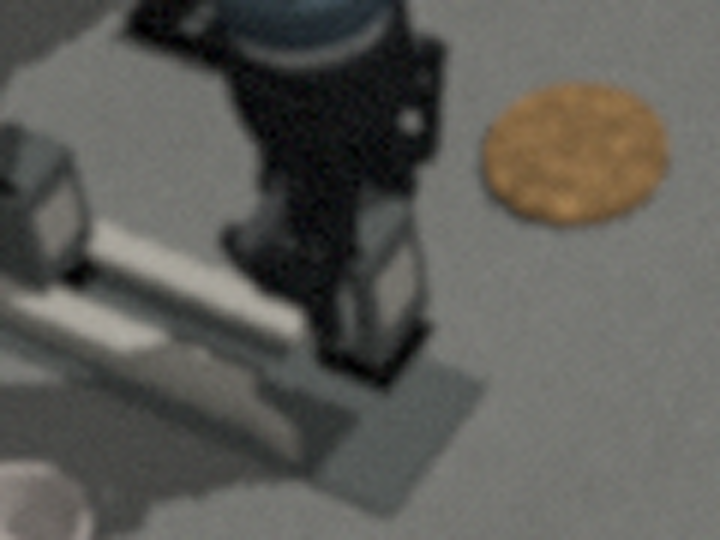

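servo_tool(
  motion="30 -1 -0.7 25 0.007; 30 -1 -0.7 45 0.007; 30 -1 -0.7 54 0.007; 30 -1 -0.7 58 0.007; 30 -1 -0.7 59.6 0.007; 30 -1 -0.7 59.6 0.007; 30 -1 -0.7 59.6 0.007",
)

```text
time: 17.77
eef_pos: [0.5719, -0.0621, 0.0401]
tcp_rot: [[0.171, 0.985, 0.001], [0.985, -0.171, 0.0], [0.0, 0.001, -1.0]]
wrist_force: [-0.7, -0.5, -0.8]
gripper_width: 0.0394
```

```bash
python3 - <<'E'
from h import *
st();tt()
E
```

```text
t 17.77 tcp [571.9 -62.1  40.1] yang -9.9 tilt [0.001 0.   ] F [-0.7 -0.5 -0.8] g 39.4 J [-26.  32.  34. 111. -25.  45.  13.]
tester xy [-212.2    0.6] F tester [ 0.6 -0.6 -0.8]
```

servo_tool(
  motion="30 -15 -0.5 0.8 0; 30 -30 -0.7 0.6 0; 30 -45 -0.7 0.6 0; 30 -60 -0.7 0.6 0; 30 -74 -0.7 0.6 0; 30 -88 -0.7 0.6 0; 30 -102 -0.7 0.6 0; 30 -116 -0.7 0.6 0",
)

```text
time: 18.77
eef_pos: [0.5516, -0.1763, 0.0397]
tcp_rot: [[0.171, 0.985, 0.001], [0.985, -0.171, 0.001], [0.002, 0.001, -1.0]]
wrist_force: [1.8, 4.8, 6.6]
gripper_width: 0.0396
```

```bash
python3 - <<'E'
from h import *
st();tt()
E
```

```text
t 18.77 tcp [ 551.6 -176.3   39.7] yang -9.8 tilt [0.001 0.001] F [1.8 4.8 6.6] g 39.6 J [-14.  32.  35. 110. -26.  45.  25.]
tester xy [-96.2   0.1] F tester [-5.   1.   6.6]
```

servo_tool(
  motion="30 -14 0 0 0; 30 -26 0 0 0; 30 -36 0 0 0; 30 -41 0 0 0; 30 -43 0 0 0; 30 -45 0 0 0; 30 -47 0 0 0; 30 -48 0 0 0",
)

```text
time: 19.77
eef_pos: [0.5443, -0.216, 0.0397]
tcp_rot: [[0.168, 0.986, -0.001], [0.986, -0.168, 0.012], [0.012, -0.003, -1.0]]
wrist_force: [-0.5, 15.7, 14.0]
gripper_width: 0.0394
```

```bash
python3 - <<'E'
from h import *
st();tt()
im=viewer.camera("scene"); crop("scene",im,(200,210),(120,90),6,"pics/s11.png")
E
```

```text
t 19.77 tcp [ 544.3 -216.    39.7] yang -9.6 tilt [-0.001  0.012] F [-0.5 15.7 14. ] g 39.4 J [-10.  33.  34. 109. -26.  46.  29.]
tester xy [-55.9  -0.4] F tester [-15.3  -3.2  14. ]
pics/s11.png origin 140 165 scale 6
```

View pics/s11.png

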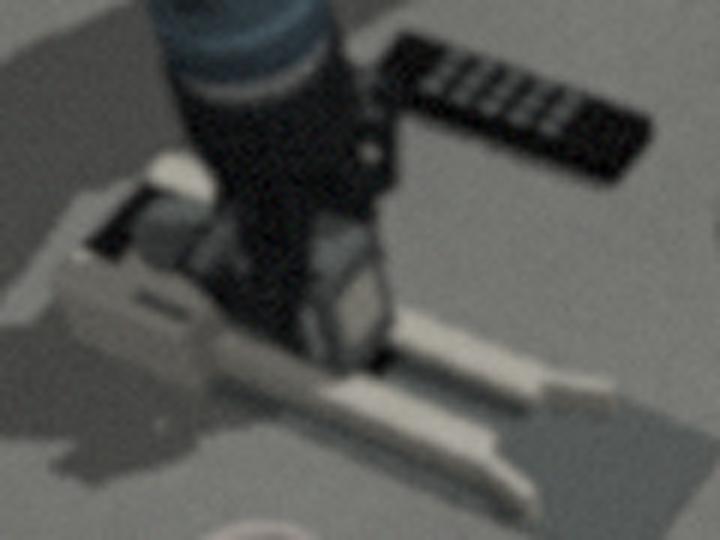

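servo_tool(
  motion="30 4 0 0 0; 60 4 0 0 0; 60 4 0 0 0; 60 4 0 -5 0; 60 4 0 -60 0; 60 4 0 -115 0; 85 4 0 -140 0; 85 4 0 -140 0",
)

```text
time: 20.82
eef_pos: [0.5447, -0.2214, 0.1817]
tcp_rot: [[0.172, 0.985, 0.005], [0.985, -0.172, -0.002], [-0.001, 0.006, -1.0]]
wrist_force: [-0.2, -0.2, -0.6]
gripper_width: 0.0849
```

```bash
python3 - <<'E'
from h import *
viewer.camera("top")
st()
im=viewer.camera("scene")
crop("scene",im,(200,210),(120,90),6,"pics/s12.png")
im=viewer.camera("top");  crop("top",im,(215,250),(100,75),8,"pics/t12.png")
E
```

```text
t 20.88 tcp [ 543.4 -220.4  179.6] yang -9.9 tilt [ 0.002 -0.001] F [0.1 0.1 0.2] g 85.4 J [-16.  22.  42. 105. -17.  59.  22.]
pics/s12.png origin 140 165 scale 6
pics/t12.png origin 165 212 scale 8
```

View pics/s12.png

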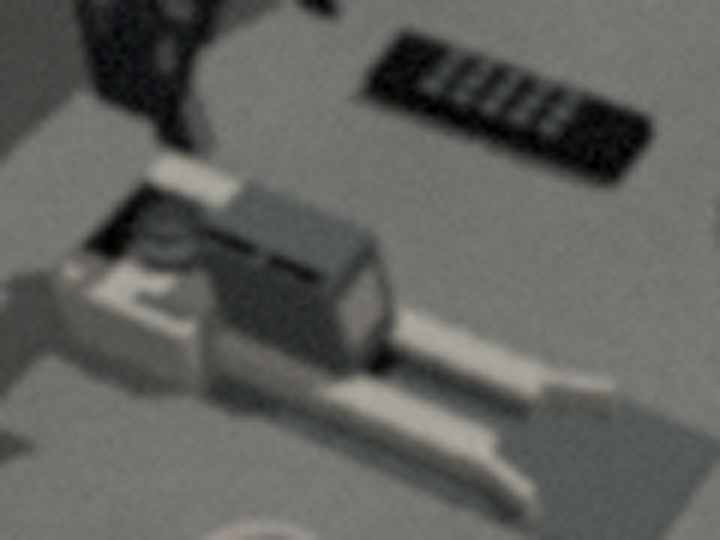

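View pics/t12.png

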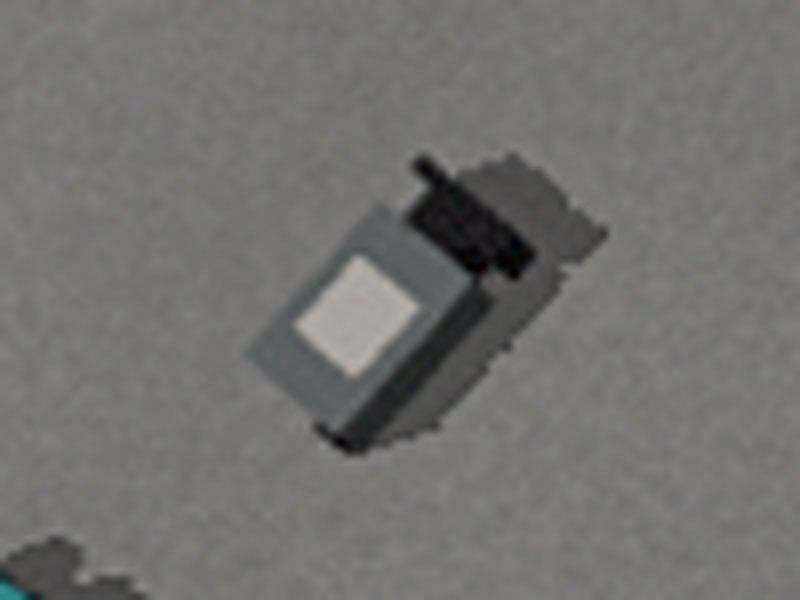

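```bash
python3 - <<'E'
from h import *
o=(165,212)
ob=[("top",up(*u,o,8),m) for u,m in [((380,205),(20,-20,36)),((478,280),(20,20,36)),((345,430),(84,20,36)),((250,353),(84,-20,36))]]
p,r=fit(ob,[.55,.36,2.4]); print(p,np.degrees(p[2]),np.round(r,1).tolist())
g=T(p,[(42,0,36)])[0]; print(g)
st(); go(g[0],g[1],.12,np.degrees(p[2])-90)
E
```

```text
[0.56295331 0.3523022  2.47990982] 142.08836635968495 [[0.4, -0.8], [0.2, -0.3], [-0.2, 0.7], [-0.4, 0.3]]
[0.52981702 0.37810891 0.036     ]
t 20.98 tcp [ 542.  -219.4  177.5] yang -9.9 tilt [-0.003  0.001] F [ 0.7  0.8 -0.3] g 85.0 J [-16.  22.  42. 105. -17.  59.  22.]
shift [ 586.5 -114.3   57.9] roll -1.081 rows 9.6
```

servo_tool(
  motion="85 40 -5 0 -0.1; 85 95 -15 0 -0.22; 85 155 -28 0 -0.35; 85 215 -40 0 -0.48; 85 275 -52 10 -0.6; 85 335 -64 20 -0.72; 85 395 -76 30 -0.84; 85 450 -88 40 -0.95",
)

```text
time: 21.98
eef_pos: [0.5319, 0.2406, 0.1365]
tcp_rot: [[-0.705, 0.709, -0.003], [0.709, 0.705, -0.002], [0.001, -0.003, -1.0]]
wrist_force: [0.6, 0.0, 0.3]
gripper_width: 0.085
```

servo_tool(
  motion="85 30 -60 10 -0.08; 85 55 -105 15 -0.12; 85 55 -115 15 -0.12; 85 55 -115 15 -0.12; 85 55 -115 15 -0.12",
)

```text
time: 22.6
eef_pos: [0.4151, 0.198, 0.1245]
tcp_rot: [[-0.782, 0.624, 0.002], [0.624, 0.782, 0.001], [-0.001, 0.002, -1.0]]
wrist_force: [0.5, -0.0, 0.1]
gripper_width: 0.0848
```

```bash
python3 - <<'E'
from h import *
st(); go(.5298,.3781,.120,52.1)
E
```

```text
t 22.6 tcp [415.1 198.  124.5] yang 51.4 tilt [0.002 0.001] F [ 0.5 -0.   0.1] g 84.8 J [-49.   9.  20. 123.  -4.  48.  25.]
shift [ 22.7 212.3   4.9] roll -0.012 rows 3.4
```

servo_tool(
  motion="85 5 50 5 -0.012; 85 11 105 5 -0.012; 85 17 155 5 -0.012; 85 22 195 5 -0.012; 85 22.7 212 5 -0.012; 85 22.7 212 5 -0.012; 85 22.7 212 5 -0.012; 85 22.7 212 5 -0.012",
)

```text
time: 23.6
eef_pos: [0.5274, 0.376, 0.1189]
tcp_rot: [[-0.789, 0.615, -0.0], [0.615, 0.789, -0.001], [-0.0, -0.001, -1.0]]
wrist_force: [-0.7, 0.7, -0.9]
gripper_width: 0.0846
```

```bash
python3 - <<'E'
from h import *
viewer.camera("top"); st(); go(.5298,.3781,.006,52.1)
im=viewer.camera("scene"); crop("scene",im,(400,250),(120,90),6,"pics/s13.png")
E
```

```text
t 23.65 tcp [527.3 376.1 119. ] yang 52.1 tilt [-0. -0.] F [-0.1 -0.3 -0.3] g 85.1 J [-52.  29.  17.  98. -10.  55.  20.]
shift [ -0.7   3.1 113. ] roll -0.001 rows 1.8
pics/s13.png origin 340 205 scale 6
```

View pics/s13.png

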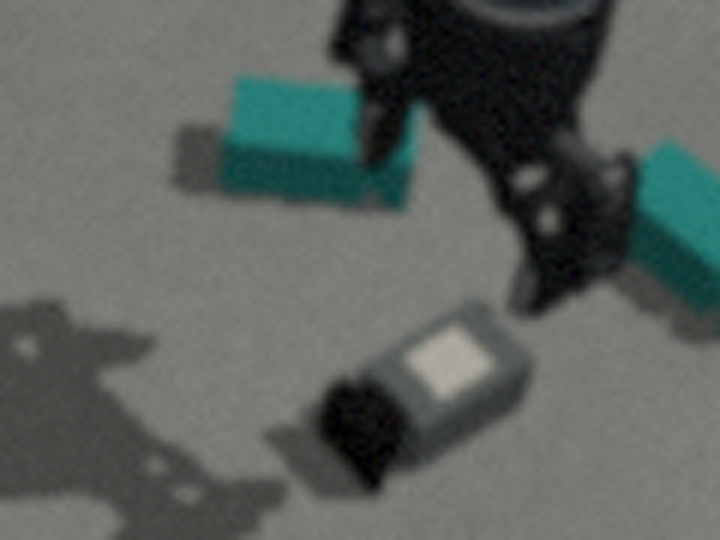

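servo_tool(
  motion="85 -0.7 3 40 0; 85 -0.7 3 75 0; 85 -0.7 3 98 0; 85 -0.7 3 108 0; 85 -0.7 3 112 0; 85 -0.7 3 112 0; 30 -0.7 3 112 0; 30 -0.7 3 112 0",
)

```text
time: 24.7
eef_pos: [0.5304, 0.3796, 0.0079]
tcp_rot: [[-0.789, 0.614, 0.001], [0.614, 0.789, 0.001], [-0.0, 0.002, -1.0]]
wrist_force: [0.6, 0.5, 0.1]
gripper_width: 0.0512
```

servo_tool(
  motion="30 0 0 0 0; 30 0 0 0 0; 30 0 0 0 0",
)

```text
time: 25.08
eef_pos: [0.5306, 0.3797, 0.0079]
tcp_rot: [[-0.789, 0.614, 0.001], [0.614, 0.789, 0.001], [-0.0, 0.002, -1.0]]
wrist_force: [0.5, -0.7, 5.7]
gripper_width: 0.0391
```

```bash
python3 - <<'E'
from h import *
st()
im=viewer.camera("scene"); crop("scene",im,(400,250),(120,90),6,"pics/s14.png")
E
```

```text
t 25.07 tcp [530.6 379.7   7.9] yang 52.1 tilt [0.001 0.001] F [ 0.5 -0.7  5.7] g 39.1 J [-50.  38.  15.  99. -13.  45.  22.]
pics/s14.png origin 340 205 scale 6
```

View pics/s14.png

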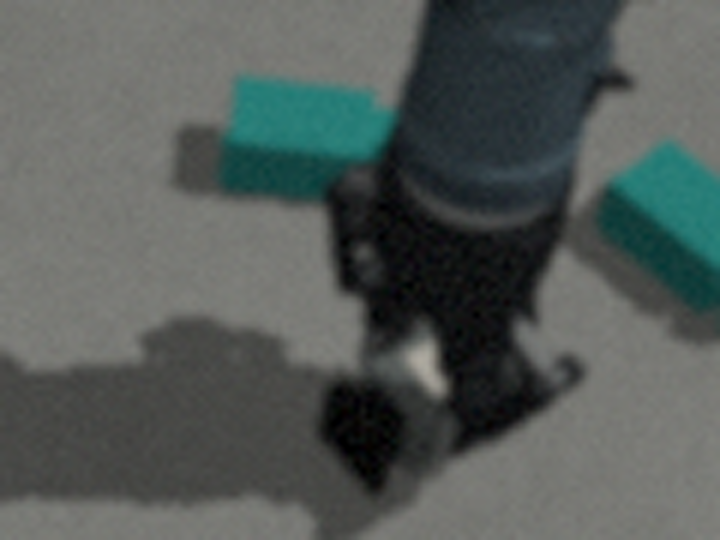

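servo_tool(
  motion="30 0 0 -20 0; 30 0 0 -50 0; 30 0 0 -85 0; 30 0 0 -115 0; 30 0 0 -132 0; 30 0 0 -132 0",
)

```text
time: 25.88
eef_pos: [0.5303, 0.3796, 0.1403]
tcp_rot: [[-0.79, 0.614, 0.002], [0.614, 0.79, 0.002], [-0.0, 0.002, -1.0]]
wrist_force: [0.1, 0.5, -2.4]
gripper_width: 0.0388
```

```bash
python3 - <<'E'
from h import *
st(); w=ttw(114,0,0); print(w); go(w[0],w[1],.14,-9.8)
im=viewer.camera("scene"); crop("scene",im,(400,230),(120,90),6,"pics/s15.png")
E
```

```text
t 25.88 tcp [530.3 379.6 140.3] yang 52.1 tilt [0.002 0.002] F [ 0.1  0.5 -2.4] g 38.8 J [-53.  28.  17.  96. -10.  57.  20.]
[ 0.51576853 -0.38348779  0.        ]
shift [-456.8 -611.4   -1. ] roll 1.081 rows 12.2
pics/s15.png origin 340 185 scale 6
```

View pics/s15.png

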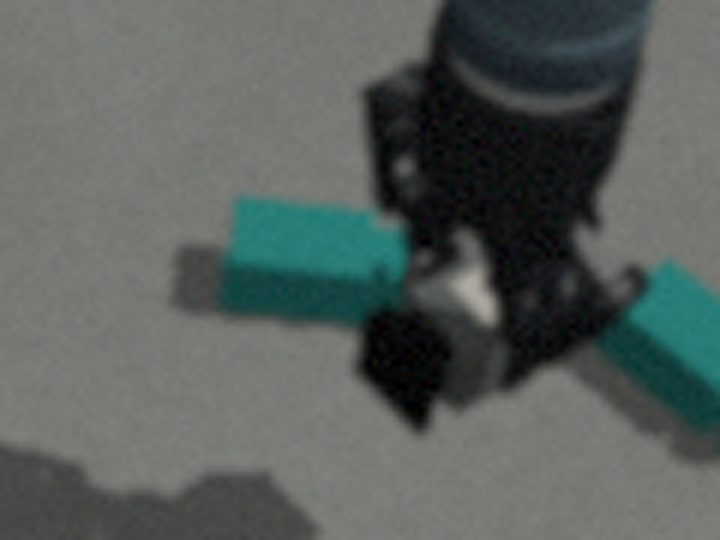

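servo_tool(
  motion="30 -15 -20 0 0.03; 30 -40 -53 0 0.09; 30 -70 -93 0 0.16; 30 -100 -133 0 0.23; 30 -130 -173 0 0.31; 30 -160 -213 0 0.38; 30 -190 -253 0 0.45; 30 -220 -293 0 0.52",
)

```text
time: 26.92
eef_pos: [0.5219, 0.0112, 0.1372]
tcp_rot: [[-0.378, 0.926, -0.003], [0.926, 0.378, -0.001], [0.001, -0.003, -1.0]]
wrist_force: [0.6, 0.5, -1.3]
gripper_width: 0.0391
```

```bash
python3 - <<'E'
from h import *
st(); w=ttw(114,0,0); go(w[0],w[1],.14,-9.8)
E
```

```text
t 26.93 tcp [521.9  11.2 137.2] yang 22.2 tilt [-0.003 -0.001] F [ 0.6  0.5 -1.3] g 39.1 J [-33.  16.  31. 115. -11.  52.  26.]
shift [-363.  -155.    -2.4] roll 0.559 rows 6.3
```

servo_tool(
  motion="30 -46 -20 -2 0.07; 30 -92 -40 -2 0.14; 30 -138 -60 -2 0.21; 30 -184 -80 -2 0.28; 30 -230 -100 -2 0.36; 30 -276 -119 -2 0.44; 30 -315 -136 -2 0.52; 30 -340 -147 -2 0.56",
)

```text
time: 27.92
eef_pos: [0.5147, -0.3597, 0.139]
tcp_rot: [[0.174, 0.985, -0.004], [0.985, -0.174, -0.0], [-0.001, -0.004, -1.0]]
wrist_force: [0.6, 0.7, -1.6]
gripper_width: 0.0384
```

```bash
python3 - <<'E'
from h import *
viewer.camera("top");viewer.camera("top");viewer.camera("top")
st(); tt();w=ttw(114,0,0); go(w[0],w[1],.14,-9.8)
E
```

```text
t 28.07 tcp [ 514.6 -359.   139.2] yang -9.9 tilt [-0.004  0.   ] F [-0.5  0.  -2. ] g 38.6 J [ -1.  30.  42. 101. -23.  58.  40.]
tester xy [90.1 -5.3] F tester [ 0.  -0.5 -2. ]
shift [-23.9   5.3  -0.8] roll -0.003 rows 0.4
```

servo_tool(
  motion="30 -10 3 0 0; 30 -20 5 0 0; 30 -24 5 0 0; 30 -24 5 20 0; 30 -24 5 40 0; 30 -24 5 55 0; 30 -24 5 66 0; 30 -24 5 66 0",
)

```text
time: 29.08
eef_pos: [0.5171, -0.3813, 0.0735]
tcp_rot: [[0.169, 0.986, -0.002], [0.986, -0.169, 0.001], [0.001, -0.003, -1.0]]
wrist_force: [-0.6, 0.3, -0.8]
gripper_width: 0.039
```

```bash
python3 - <<'E'
from h import *
st(); tt()
im=viewer.camera("scene"); crop("scene",im,(170,200),(120,90),6,"pics/s16.png")
im=viewer.camera("top"); crop("top",im,(500,250),(120,90),6,"pics/t16.png")
E
```

```text
t 29.07 tcp [ 517.1 -381.3   73.5] yang -9.7 tilt [-0.002  0.001] F [-0.6  0.3 -0.8] g 39.0 J [  4.  37.  38. 100. -28.  53.  44.]
tester xy [111.6   0.9] F tester [-0.2 -0.6 -0.8]
pics/s16.png origin 110 155 scale 6
pics/t16.png origin 440 205 scale 6
```

View pics/s16.png

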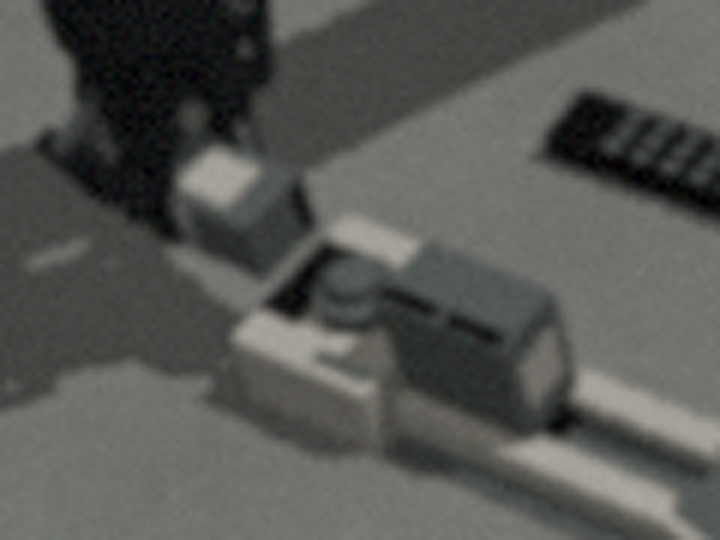

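View pics/t16.png

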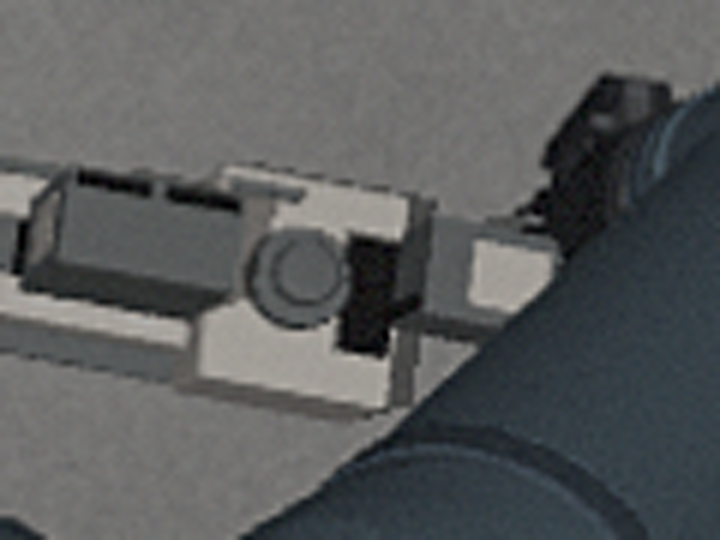

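```bash
python3 - <<'E'
from h import *
def tl(w): 
    d=w[:2]-TP[:2]; c,n=np.cos(TP[2]),np.sin(TP[2]); return np.round(1000*np.array([c*d[0]+n*d[1],-n*d[0]+c*d[1]]),1)
for u,v in((428,218),(412,322)):
    print([ (z,tl(at_z("top",up(u,v,(440,205),6),z))) for z in(.102,.066)])
print(tl(at_z("top",up(412,195,(440,205),6),.046)),proj("top",T(TP,[(80,46,46),(80,-46,46),(70,20,102),(70,-20,102)])))
E
```

```text
[(0.102, array([67.3, 21.3])), (0.066, array([79.7, 31.6]))]
[(0.102, array([ 65.6, -21.4])), (0.066, array([ 77.9, -12.5]))]
[78.9 45.8] [[508.69483514 237.10289681]
 [504.61981367 273.12117146]
 [511.98114558 241.64207338]
 [510.16286117 258.00036692]]
```

servo_tool(
  motion="30 0 0 10 0; 30 0 0 17 0; 30 0 0 20 0; 30 0 0 23 0; 30 0 0 26 0; 30 0 0 28 0; 30 0 0 28 0",
)

```text
time: 30.05
eef_pos: [0.5179, -0.3839, 0.0508]
tcp_rot: [[0.17, 0.985, 0.002], [0.985, -0.17, -0.0], [0.0, 0.002, -1.0]]
wrist_force: [-4.5, 2.1, 13.3]
gripper_width: 0.0393
```

```bash
python3 - <<'E'
from h import *
st(); tt(); print(robot.sense()["moment"])
im=viewer.camera("scene"); crop("scene",im,(170,200),(120,90),6,"pics/s17.png")
E
```

```text
t 30.05 tcp [ 517.9 -383.9   50.8] yang -9.8 tilt [ 0.002 -0.   ] F [-4.5  2.1 13.3] g 39.3 J [  5.  38.  37. 101. -29.  51.  45.]
tester xy [114.1   2.2] F tester [-1.3 -4.8 13.3]
[0.96162076 0.98696141 0.07535518]
pics/s17.png origin 110 155 scale 6
```

View pics/s17.png

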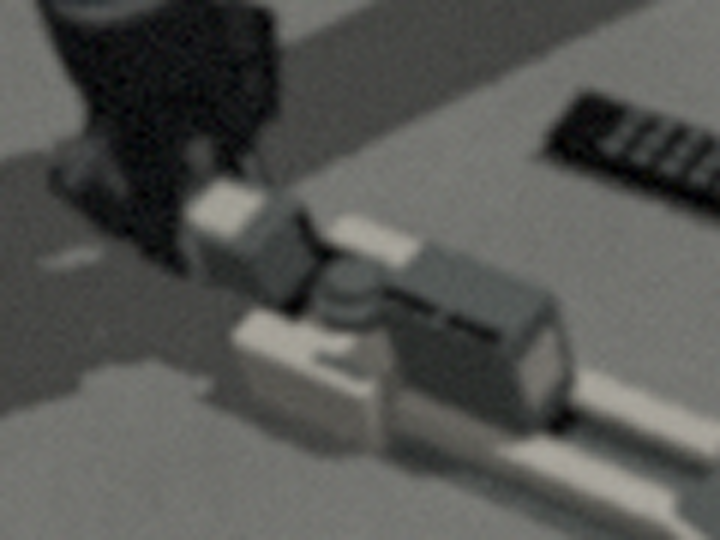

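servo_tool(
  motion="30 0 0 3 0; 30 0 0 6 0; 30 0 0 8 0; 30 0 0 8 0",
)

```text
time: 30.6
eef_pos: [0.5174, -0.3876, 0.0441]
tcp_rot: [[0.172, 0.985, 0.003], [0.985, -0.172, -0.006], [-0.005, 0.004, -1.0]]
wrist_force: [-5.1, -1.7, 15.9]
gripper_width: 0.0395
```

```bash
python3 - <<'E'
from h import *
st(); tt()
im=viewer.camera("scene"); crop("scene",im,(170,200),(120,90),6,"pics/s18.png")
E
```

```text
t 30.6 tcp [ 517.4 -387.6   44.1] yang -9.9 tilt [ 0.003 -0.006] F [-5.1 -1.7 15.9] g 39.5 J [  5.  39.  37. 101. -29.  50.  45.]
tester xy [117.8   2.3] F tester [ 2.5 -4.7 15.9]
pics/s18.png origin 110 155 scale 6
```

View pics/s18.png

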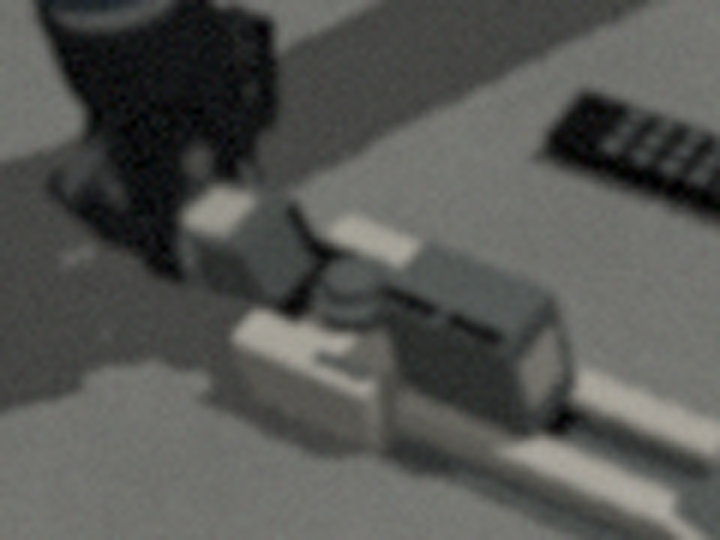

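servo_tool(
  motion="30 2 0 3 0; 30 3 0 6 0; 30 4 0 9 0; 30 4 0 9 0",
)

```text
time: 31.15
eef_pos: [0.517, -0.3898, 0.037]
tcp_rot: [[0.175, 0.985, 0.004], [0.985, -0.175, -0.015], [-0.014, 0.007, -1.0]]
wrist_force: [-6.6, -7.2, 18.4]
gripper_width: 0.039
```

```bash
python3 - <<'E'
from h import *
st(); tt()
im=viewer.camera("scene"); crop("scene",im,(170,200),(120,90),6,"pics/s19.png")
E
```

```text
t 31.15 tcp [ 517.  -389.8   37. ] yang -10.1 tilt [ 0.004 -0.015] F [-6.6 -7.2 18.4] g 39.0 J [  5.  39.  37. 101. -30.  49.  45.]
tester xy [120.1   2.3] F tester [ 8.2 -5.2 18.4]
pics/s19.png origin 110 155 scale 6
```

View pics/s19.png

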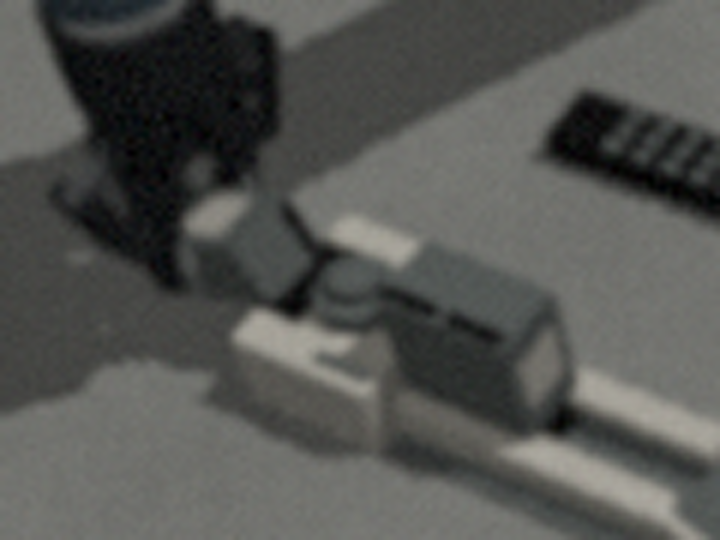

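servo_tool(
  motion="30 4 0 2 0; 30 7 0 3 0; 30 10 0 4 0; 30 12 0 4 0; 30 12 0 4 0",
)

```text
time: 31.82
eef_pos: [0.5169, -0.3898, 0.0375]
tcp_rot: [[0.18, 0.984, 0.007], [0.983, -0.18, -0.032], [-0.03, 0.013, -0.999]]
wrist_force: [-11.8, -18.3, 26.1]
gripper_width: 0.039
```

```bash
python3 - <<'E'
from h import *
st(); tt()
im=viewer.camera("scene"); crop("scene",im,(170,200),(120,90),6,"pics/s20.png")
E
```

```text
t 31.82 tcp [ 516.9 -389.8   37.5] yang -10.4 tilt [ 0.007 -0.032] F [-11.8 -18.3  26.1] g 39.0 J [  4.  39.  37. 102. -29.  48.  45.]
tester xy [120.    2.2] F tester [20.  -8.5 26.1]
pics/s20.png origin 110 155 scale 6
```

View pics/s20.png

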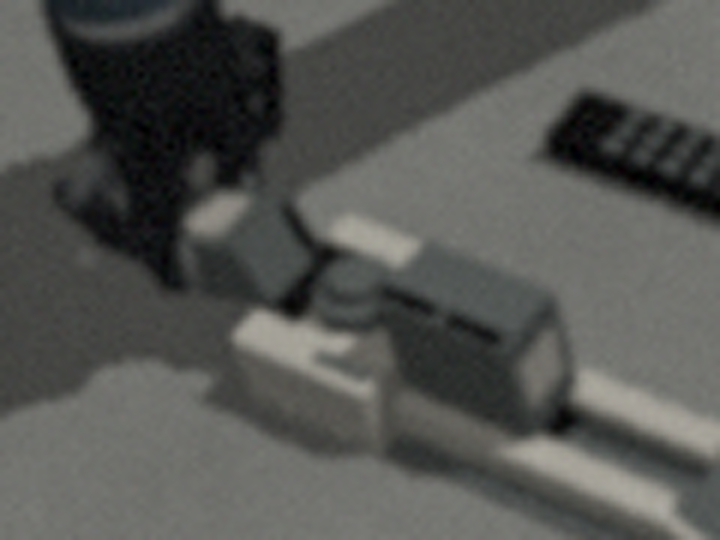

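servo_tool(
  motion="30 -4 0 0 0; 30 -4 0 -15 0; 30 -2 0 -35 0; 30 0 0 -40 0; 30 0 0 -40 0; 30 0 0 -40 0",
)

```text
time: 32.62
eef_pos: [0.5204, -0.3648, 0.0649]
tcp_rot: [[0.168, 0.986, -0.001], [0.986, -0.168, 0.001], [0.001, -0.002, -1.0]]
wrist_force: [-0.3, -0.0, -2.2]
gripper_width: 0.0394
```

```bash
python3 - <<'E'
from h import *
st(); tt(); w=ttw(109,0,0); go(w[0],w[1],.065,-9.8)
im=viewer.camera("scene"); crop("scene",im,(170,200),(120,90),6,"pics/s21.png")
im=viewer.camera("top"); crop("top",im,(500,250),(120,90),6,"pics/t21.png")
E
```

```text
t 32.62 tcp [ 520.4 -364.8   64.9] yang -9.7 tilt [-0.001  0.001] F [-0.3 -0.  -2.2] g 39.4 J [  2.  37.  38. 102. -28.  52.  43.]
tester xy [94.8  1.4] F tester [ 0.1 -0.3 -2.2]
shift [-14.2  -1.4  -0.1] roll 0.003 rows 0.2
pics/s21.png origin 110 155 scale 6
pics/t21.png origin 440 205 scale 6
```

View pics/s21.png

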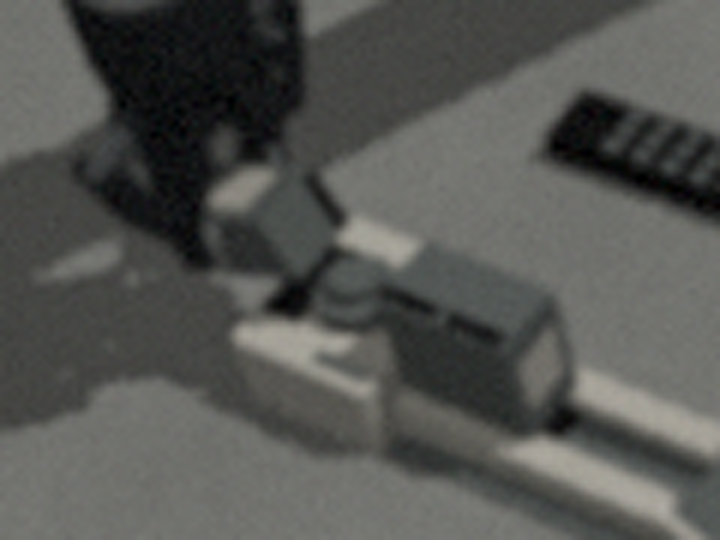

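View pics/t21.png

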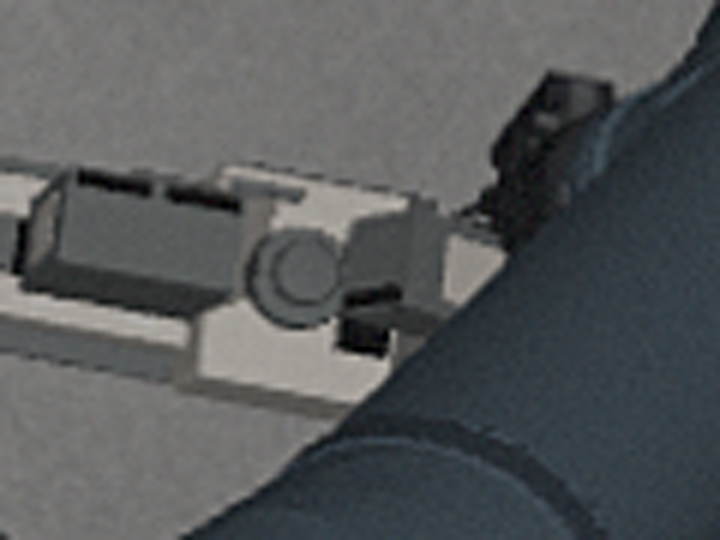

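servo_tool(
  motion="30 -12 -1 0 0; 30 -20 -1 5 0; 30 -21 -1 15 0; 30 -21 -1 22 0; 30 -21 -1 26 0; 30 -21 -1 30 0; 30 -20 -1 33 0; 30 -19 -1 36 0",
)

```text
time: 33.72
eef_pos: [0.5168, -0.3878, 0.0347]
tcp_rot: [[0.17, 0.985, 0.003], [0.985, -0.17, -0.002], [-0.002, 0.003, -1.0]]
wrist_force: [-6.2, 0.4, 15.3]
gripper_width: 0.0389
```

```bash
python3 - <<'E'
from h import *
st(); tt()
im=viewer.camera("scene"); crop("scene",im,(170,200),(120,90),6,"pics/s22.png")
E
```

```text
t 33.73 tcp [ 516.8 -387.8   34.7] yang -9.8 tilt [ 0.003 -0.002] F [-6.2  0.4 15.3] g 38.9 J [  6.  40.  36. 101. -30.  49.  46.]
tester xy [118.1   1.8] F tester [ 0.6 -6.2 15.3]
pics/s22.png origin 110 155 scale 6
```

View pics/s22.png

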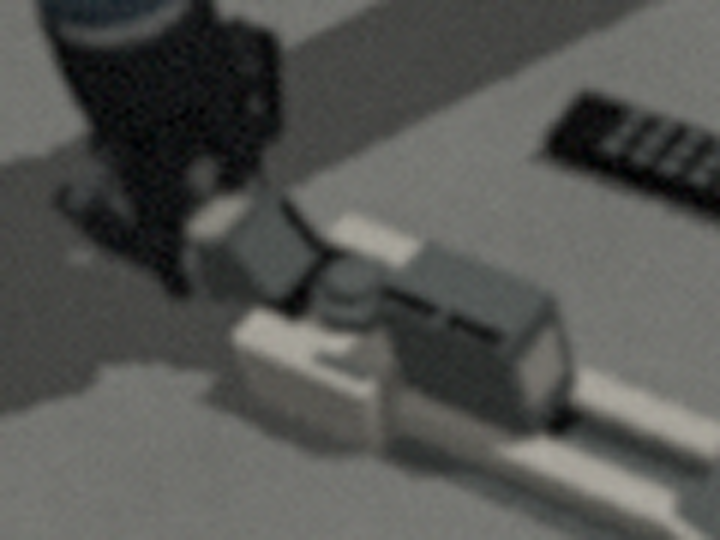

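servo_tool(
  motion="30 0 0 3 0; 30 1 0 6 0; 30 2 0 9 0; 30 3 0 9 0",
)

```text
time: 34.28
eef_pos: [0.518, -0.3901, 0.0277]
tcp_rot: [[0.172, 0.985, 0.007], [0.985, -0.172, -0.011], [-0.01, 0.008, -1.0]]
wrist_force: [-4.9, -4.7, 17.5]
gripper_width: 0.0391
```

```bash
python3 - <<'E'
from h import *
st(); tt()
E
```

```text
t 34.27 tcp [ 518.  -390.1   27.7] yang -9.9 tilt [ 0.007 -0.011] F [-4.9 -4.7 17.5] g 39.1 J [  6.  40.  36. 101. -30.  48.  46.]
tester xy [120.1   3.3] F tester [ 5.5 -4.1 17.5]
```

servo_tool(
  motion="30 -2 0 -15 0; 30 0 0 -25 0; 30 0 0 -25 0; 30 0 0 -25 0",
)

```text
time: 34.78
eef_pos: [0.5168, -0.3804, 0.045]
tcp_rot: [[0.168, 0.986, -0.001], [0.986, -0.168, 0.001], [0.001, -0.001, -1.0]]
wrist_force: [-0.1, -1.3, -1.7]
gripper_width: 0.0391
```

```bash
python3 - <<'E'
from h import *
st(); tt(); w=ttw(114,0,0); go(w[0],w[1],.036,-9.8)
im=viewer.camera("scene"); crop("scene",im,(170,200),(120,90),6,"pics/s23.png")
E
```

```text
t 34.77 tcp [ 516.8 -380.4   45. ] yang -9.7 tilt [-0.001  0.001] F [-0.1 -1.3 -1.7] g 39.1 J [  5.  39.  37. 101. -29.  50.  45.]
tester xy [110.8   0.5] F tester [ 1.3  0.1 -1.7]
shift [-3.2 -0.5  9. ] roll 0.002 rows 0.2
pics/s23.png origin 110 155 scale 6
```

View pics/s23.png

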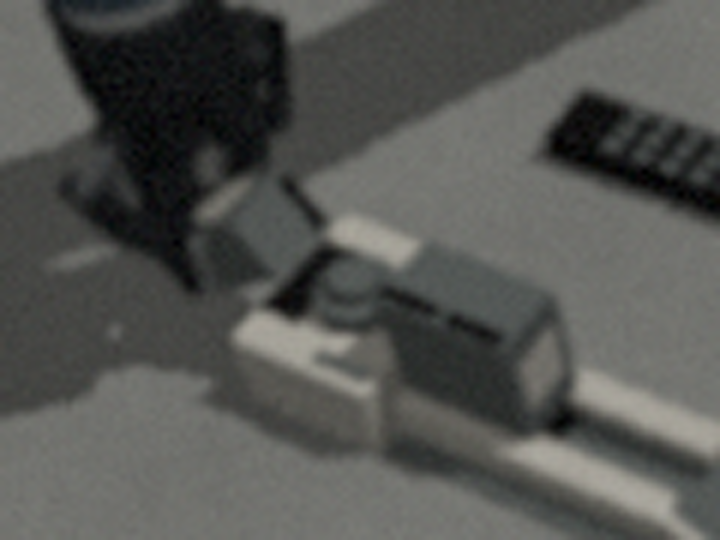

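servo_tool(
  motion="30 -1 0 6 0; 30 -1 0 12 0; 30 0 0 15 0; 30 1 0 18 0; 30 2 0 20 0; 30 3 0 22 0; 30 4 0 22 0",
)

```text
time: 35.7
eef_pos: [0.5177, -0.3854, 0.0306]
tcp_rot: [[0.173, 0.985, 0.005], [0.985, -0.173, -0.008], [-0.007, 0.006, -1.0]]
wrist_force: [-6.4, -3.0, 21.8]
gripper_width: 0.039
```

```bash
python3 - <<'E'
from h import *
st(); tt()
im=viewer.camera("scene"); crop("scene",im,(170,200),(120,90),6,"pics/s24.png")
E
```

```text
t 35.7 tcp [ 517.7 -385.4   30.6] yang -9.9 tilt [ 0.005 -0.008] F [-6.4 -3.  21.8] g 39.0 J [  5.  40.  36. 101. -30.  49.  46.]
tester xy [115.5   2.2] F tester [ 4.  -5.8 21.8]
pics/s24.png origin 110 155 scale 6
```

View pics/s24.png

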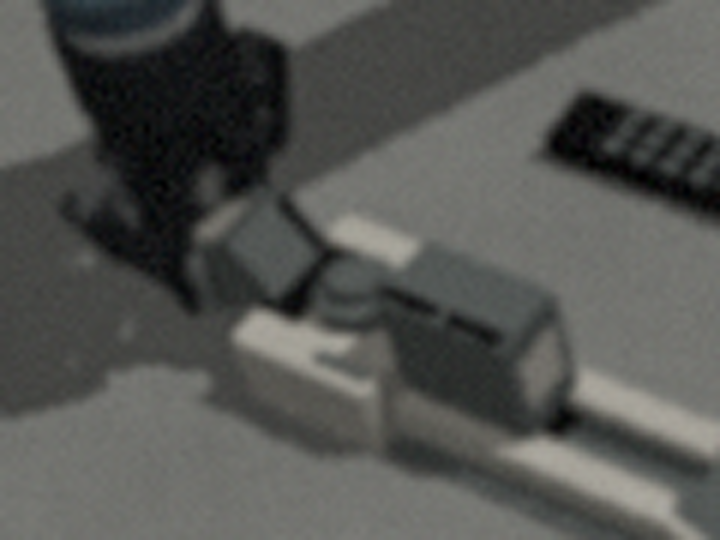

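servo_tool(
  motion="30 -2 0 -10 0; 30 0 0 -22 0; 30 0 0 -22 0; 30 0 0 -16 0; 30 1 0 -8 0; 30 2 0 0 0; 30 2 0 4 0; 30 2 0 4 0",
)

```text
time: 36.75
eef_pos: [0.5197, -0.384, 0.0258]
tcp_rot: [[0.173, 0.985, 0.007], [0.985, -0.173, -0.011], [-0.009, 0.009, -1.0]]
wrist_force: [-2.4, -4.4, 19.2]
gripper_width: 0.0389
```

```bash
python3 - <<'E'
from h import *
st(); tt()
im=viewer.camera("scene"); crop("scene",im,(170,200),(120,90),6,"pics/s25.png")
E
```

```text
t 36.75 tcp [ 519.7 -384.    25.8] yang -9.9 tilt [ 0.007 -0.011] F [-2.4 -4.4 19.2] g 38.9 J [  5.  40.  36. 101. -30.  48.  46.]
tester xy [113.8   3.9] F tester [ 4.7 -1.7 19.2]
pics/s25.png origin 110 155 scale 6
```

View pics/s25.png

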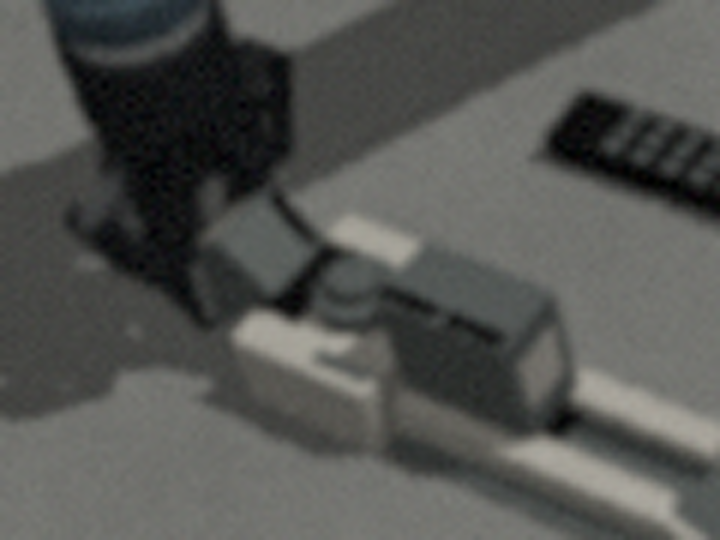

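servo_tool(
  motion="30 -2 0 -10 0; 30 1 0 -22 0; 30 2 0 -22 0; 30 3 0 -14 0; 30 4 0 -8 0; 30 5 0 -2 0; 30 5 0 2 0; 30 5 0 2 0",
)

```text
time: 37.8
eef_pos: [0.5214, -0.383, 0.0262]
tcp_rot: [[0.174, 0.985, 0.011], [0.985, -0.174, -0.017], [-0.015, 0.014, -1.0]]
wrist_force: [-2.7, -8.0, 25.3]
gripper_width: 0.0393
```

```bash
python3 - <<'E'
from h import *
st(); tt()
im=viewer.camera("scene"); crop("scene",im,(170,200),(120,90),6,"pics/s26.png")
E
```

```text
t 37.8 tcp [ 521.4 -383.    26.2] yang -10.0 tilt [ 0.011 -0.017] F [-2.7 -8.  25.3] g 39.3 J [  5.  40.  36. 101. -30.  48.  45.]
tester xy [112.6   5.5] F tester [ 8.3 -1.3 25.3]
pics/s26.png origin 110 155 scale 6
```

View pics/s26.png

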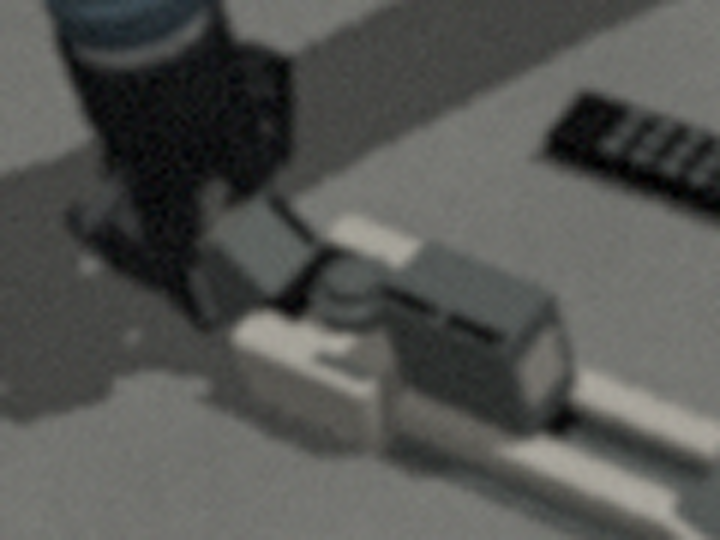

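```bash
cat >> h.py <<'E'
def tiltpts(q,L):
    # q: xt (tester, foot underside-corner), yt, zt, t ; L: list of (z along, x off from underside, y tester)
    xt,yt,zt,t=q; c,s=np.cos(t),np.sin(t)
    return np.array([T(TP,[(xt-c*a+s*o, yt+y, zt+s*a+c*o)])[0] for a,o,y in L])
def fittilt(n,px,L,q0):
    px=np.array(px); f=lambda q:(proj(n,tiltpts(q,L))-px).ravel()
    r=least_squares(f,q0,x_scale=[10,10,10,.2]); return r.x,r.fun.reshape(-1,2)
E
python3 - <<'E'
from h import *
o=(110,155)
px=[up(*u,o,6) for u in((203,238),(266,302),(265,188),(318,248))]
L=[(84,36,20),(84,0,20),(84,36,-20),(84,0,-20)]
for t0 in(40,60):
    q,r=fittilt("scene",px,L,[110,4,2,np.radians(t0)]); print(np.round(q[:3],1),np.degrees(q[3]),np.round(r,1).tolist())
E
```

```text
[101.1  29.3  39.5] 41.24226684889254 [[0.6, 1.0], [-0.4, 0.1], [-0.3, -0.4], [0.1, -0.7]]
[101.1  29.3  39.5] 41.24243204426477 [[0.6, 1.0], [-0.4, 0.1], [-0.3, -0.4], [0.1, -0.7]]
```

```bash
python3 - <<'E'
from h import *
o=(110,155)
px=np.array([up(*u,o,6) for u in((203,238),(266,302),(265,188),(318,248))])
L=[(84,36,20),(84,0,20),(84,36,-20),(84,0,-20)]
r=least_squares(lambda q:(proj("scene",tiltpts((q[0],4,q[1],q[2]),L))-px).ravel(),[110,2,.8],x_scale=[10,10,.2]); print(r.x,np.degrees(r.x[2]),np.round(r.fun,1))
for t in (45,50,55,60): 
    tt_=np.radians(t); P=tiltpts((80+46/np.tan(tt_),4,0,tt_),L); print(t,np.round((proj("scene",P)-[110,155])*6).tolist())
E
```

```text
[133.98735574  -2.65381975   0.73961823] 42.3770029160334 [ 1.   1.  -0.4 -0.3 -0.4 -0.  -0.2 -0.8]
45 [[211.0, 238.0], [267.0, 294.0], [265.0, 182.0], [320.0, 237.0]]
50 [[209.0, 234.0], [268.0, 288.0], [263.0, 178.0], [321.0, 231.0]]
55 [[205.0, 231.0], [266.0, 282.0], [260.0, 174.0], [320.0, 225.0]]
60 [[201.0, 227.0], [263.0, 276.0], [256.0, 171.0], [317.0, 219.0]]
```

servo_tool(
  motion="30 0 0 -3 0; 30 -1 0 -6 0; 30 -1 0 -7 0; 30 -1 0 -7 0",
)

```text
time: 38.35
eef_pos: [0.52, -0.3814, 0.0281]
tcp_rot: [[0.173, 0.985, 0.007], [0.985, -0.173, -0.016], [-0.015, 0.01, -1.0]]
wrist_force: [0.6, -10.4, 3.7]
gripper_width: 0.0391
```

```bash
python3 - <<'E'
from h import *
st(); tt()
E
```

```text
t 38.35 tcp [ 520.  -381.4   28.1] yang -10.0 tilt [ 0.007 -0.016] F [  0.6 -10.4   3.7] g 39.1 J [  5.  40.  36. 102. -30.  48.  45.]
tester xy [111.2   3.8] F tester [10.1  2.4  3.7]
```

servo_tool(
  motion="30 -2 0 0 0; 30 -4 0 0 0; 30 -4 0 0 0; 44 -4 0 0 0; 44 -4 0 0 0; 44 -4 0 0 0",
)

```text
time: 39.1
eef_pos: [0.5182, -0.3754, 0.0245]
tcp_rot: [[0.168, 0.986, -0.0], [0.986, -0.168, 0.0], [0.0, -0.0, -1.0]]
wrist_force: [1.1, -1.9, 0.8]
gripper_width: 0.0439
```

```bash
python3 - <<'E'
from h import *
st(); tt()
im=viewer.camera("scene"); crop("scene",im,(170,200),(120,90),6,"pics/s27.png")
E
```

```text
t 39.1 tcp [ 518.2 -375.4   24.5] yang -9.7 tilt [-0.  0.] F [ 1.1 -1.9  0.8] g 43.9 J [  5.  40.  36. 102. -30.  48.  46.]
tester xy [105.6   1. ] F tester [1.7 1.4 0.8]
pics/s27.png origin 110 155 scale 6
```

View pics/s27.png

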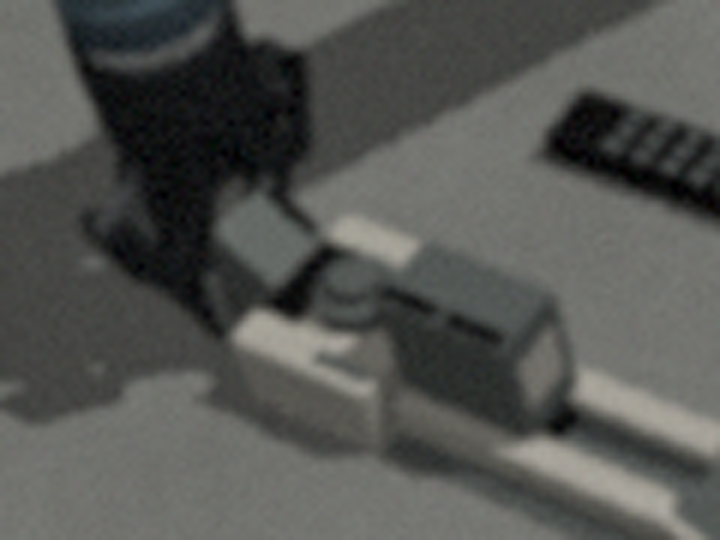

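servo_tool(
  motion="60 0 0 0 0; 60 0 0 0 0; 60 0 0 -10 0; 60 0 0 -30 0; 60 0 0 -60 0; 60 0 0 -95 0; 60 0 0 -110 0; 60 0 0 -110 0",
)

```text
time: 40.15
eef_pos: [0.5188, -0.3766, 0.1369]
tcp_rot: [[0.169, 0.986, 0.003], [0.986, -0.169, -0.001], [-0.001, 0.003, -1.0]]
wrist_force: [0.1, 0.6, 0.3]
gripper_width: 0.0599
```

```bash
python3 - <<'E'
from h import *
st(); tt()
im=viewer.camera("scene"); crop("scene",im,(170,200),(120,90),6,"pics/s28.png")
im=viewer.camera("top"); crop("top",im,(500,250),(120,90),6,"pics/t28.png")
E
```

```text
t 40.15 tcp [ 518.8 -376.6  136.9] yang -9.7 tilt [ 0.003 -0.001] F [0.1 0.6 0.3] g 59.9 J [  1.  32.  42.  99. -24.  58.  41.]
tester xy [106.7   1.8] F tester [-0.6 -0.   0.3]
pics/s28.png origin 110 155 scale 6
pics/t28.png origin 440 205 scale 6
```

View pics/s28.png

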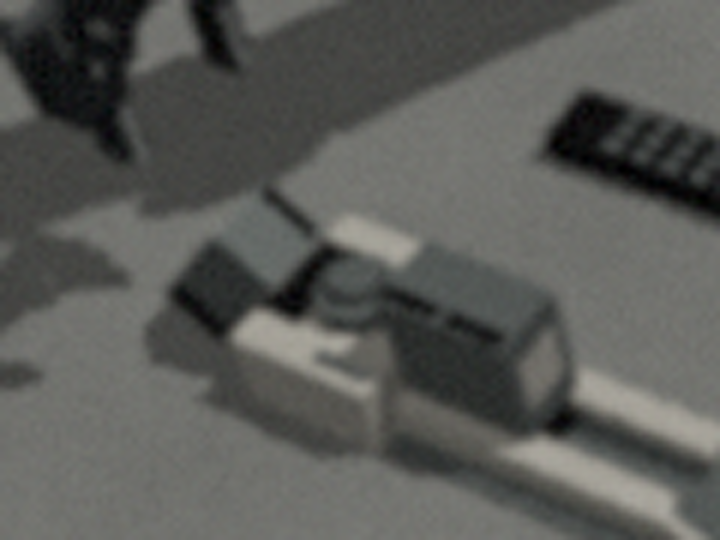

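View pics/t28.png

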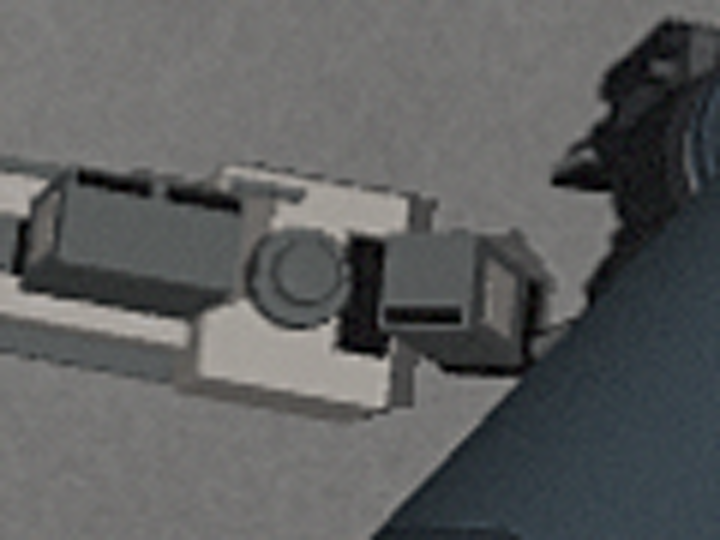

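```bash
python3 - <<'E'
from h import *
ps=np.array([up(*u,(110,155),6) for u in((215,240),(272,305),(265,188),(320,245))]); pt=np.array([up(*u,(440,205),6) for u in((474,232),(387,232),(464,328),(382,324))])
L=[(84,36,20),(84,0,20),(84,36,-20),(84,0,-20)]
r=least_squares(lambda q:np.r_[(proj("scene",tiltpts(q,L))-ps).ravel(),(proj("top",tiltpts(q,L))-pt).ravel()],[110,2,0,.8],x_scale=[10,10,10,.2]); print(r.x,np.degrees(r.x[3]),np.round(r.fun,1))
st();w=ttw(195,2,0); go(w[0],w[1],.14,-9.8)
E
```

```text
[128.40141481   5.03253198  -0.94820191   0.76100739] 43.602511847669675 [-0.5  0.8 -0.7 -0.8  0.2  0.1  0.2 -0.2 -0.1 -0.3  0.3  0.1 -0.2 -0.2
 -0.6  0.6]
t 40.25 tcp [ 517.4 -375.2  134.2] yang -9.7 tilt [-0.001  0.001] F [-0.6 -0.   0.9] g 60.3 J [  1.  32.  41.  99. -24.  58.  41.]
shift [-89.5   1.7  -5.9] roll 0.001 rows 1.4
```

servo_tool(
  motion="0 -30 -1 0 0; 0 -60 -2 0 0; 0 -85 -3 0 0; 0 -90 -3 0 0; 0 -90 -3 30 0; 0 -90 -3 65 0; 0 -90 -3 95 0; 0 -90 -3 112 0",
)

```text
time: 41.25
eef_pos: [0.4992, -0.461, 0.0197]
tcp_rot: [[0.168, 0.986, -0.003], [0.986, -0.168, 0.004], [0.004, -0.004, -1.0]]
wrist_force: [0.1, 0.0, 0.3]
gripper_width: 0.0001
```

```bash
python3 - <<'E'
from h import *
viewer.camera("top");viewer.camera("top")
st(); tt()
im=viewer.camera("scene"); crop("scene",im,(170,200),(120,90),6,"pics/s29.png")
im=viewer.camera("top"); crop("top",im,(500,250),(120,90),6,"pics/t29.png")
E
```

```text
t 41.35 tcp [ 498.7 -461.4   20. ] yang -9.7 tilt [-0.004  0.004] F [ 0.9  0.5 -1.3] g 0.1 J [ 14.  44.  36.  95. -31.  51.  52.]
tester xy [193.6  -3.6] F tester [-0.6  0.8 -1.3]
pics/s29.png origin 110 155 scale 6
pics/t29.png origin 440 205 scale 6
```

View pics/s29.png

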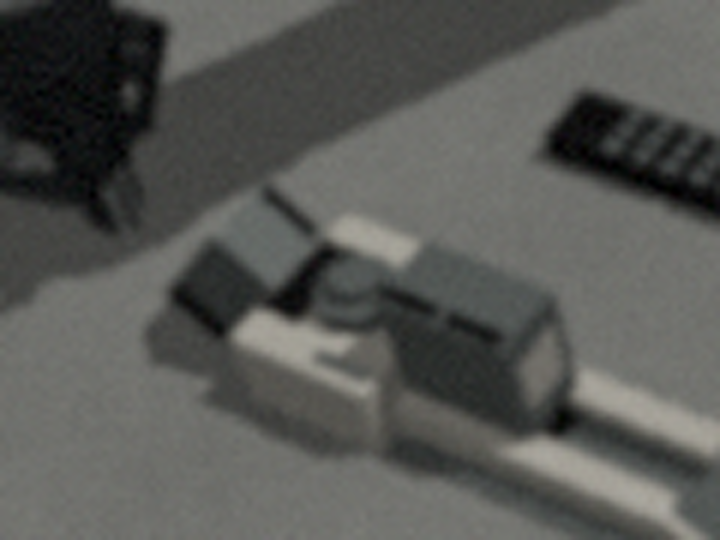

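View pics/t29.png

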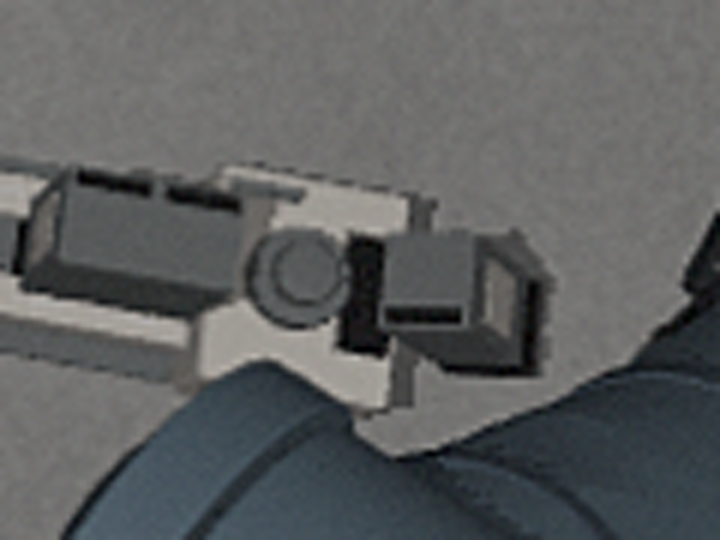

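servo_tool(
  motion="0 5 4 -1 0; 0 15 8 -2 0; 0 24 8 -2 0; 0 29 8 -2 0; 0 33 8 -2 0; 0 37 8 -2 0; 0 41 8 -2 0; 0 45 8 -2 0",
)

```text
time: 42.45
eef_pos: [0.5151, -0.421, 0.0249]
tcp_rot: [[0.169, 0.986, -0.0], [0.986, -0.169, -0.0], [-0.0, -0.0, -1.0]]
wrist_force: [-0.5, -0.2, 0.7]
gripper_width: 0.0
```

```bash
python3 - <<'E'
from h import *
st(); tt()
im=viewer.camera("scene"); crop("scene",im,(170,200),(120,90),6,"pics/s30.png")
im=viewer.camera("top"); crop("top",im,(500,250),(120,90),6,"pics/t30.png")
E
```

```text
t 42.45 tcp [ 515.1 -421.    24.9] yang -9.8 tilt [-0. -0.] F [-0.5 -0.2  0.7] g 0.0 J [  9.  42.  36.  98. -31.  50.  49.]
tester xy [151.1   5.7] F tester [ 0.2 -0.5  0.7]
pics/s30.png origin 110 155 scale 6
pics/t30.png origin 440 205 scale 6
```

View pics/s30.png

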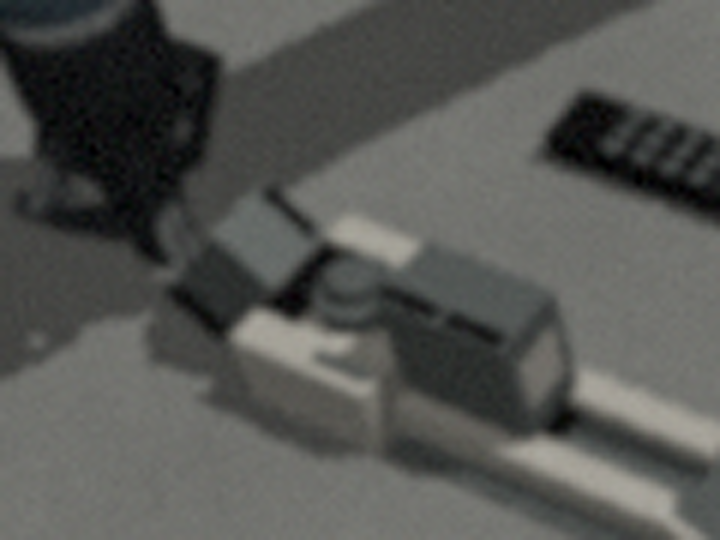

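View pics/t30.png

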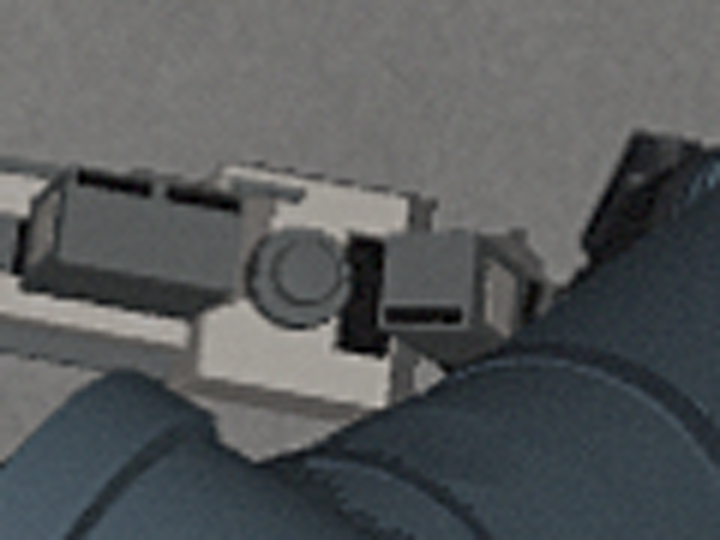

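servo_tool(
  motion="0 -10 0 0 0; 0 -15 0 6 0; 0 -15 0 13 0; 0 -12 0 13 0; 0 -6 0 13 0; 0 -2 0 13 0; 0 2 0 13 0; 0 2 0 13 0",
)

```text
time: 43.55
eef_pos: [0.5155, -0.4192, 0.0121]
tcp_rot: [[0.169, 0.986, 0.0], [0.986, -0.169, -0.001], [-0.001, 0.0, -1.0]]
wrist_force: [-0.9, -1.9, -1.2]
gripper_width: -0.0
```

```bash
python3 - <<'E'
from h import *
st(); tt()
im=viewer.camera("scene"); crop("scene",im,(170,200),(120,90),6,"pics/s31.png")
E
```

```text
t 43.55 tcp [ 515.5 -419.2   12.1] yang -9.7 tilt [ 0.    -0.001] F [-0.9 -1.9 -1.2] g -0.0 J [  9.  43.  36.  98. -32.  49.  49.]
tester xy [149.2   5.8] F tester [ 2.  -0.6 -1.2]
pics/s31.png origin 110 155 scale 6
```

View pics/s31.png

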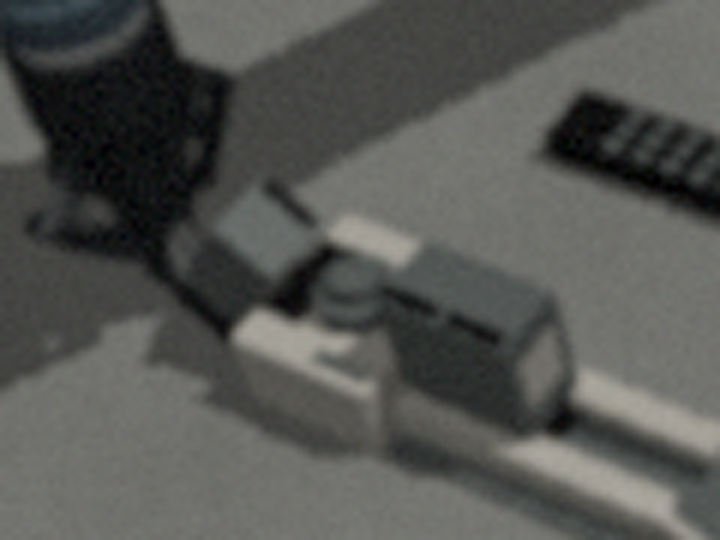

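servo_tool(
  motion="0 3 0 0 0; 0 6 0 -1 0; 0 9 0 -3 0; 0 12 0 -5 0; 0 12 0 -5 0",
)

```text
time: 44.22
eef_pos: [0.5176, -0.4076, 0.0173]
tcp_rot: [[0.169, 0.986, 0.0], [0.986, -0.169, -0.001], [-0.001, 0.0, -1.0]]
wrist_force: [-0.1, -3.7, -1.9]
gripper_width: -0.0
```

```bash
python3 - <<'E'
from h import *
st(); tt()
im=viewer.camera("scene"); crop("scene",im,(170,200),(120,90),6,"pics/s32.png")
im=viewer.camera("top"); crop("top",im,(500,250),(120,90),6,"pics/t32.png")
E
```

```text
t 44.23 tcp [ 517.6 -407.6   17.3] yang -9.7 tilt [ 0.    -0.001] F [-0.1 -3.7 -1.9] g -0.0 J [  8.  42.  36.  99. -31.  49.  48.]
tester xy [137.5   5.9] F tester [ 3.7  0.6 -1.9]
pics/s32.png origin 110 155 scale 6
pics/t32.png origin 440 205 scale 6
```

View pics/s32.png

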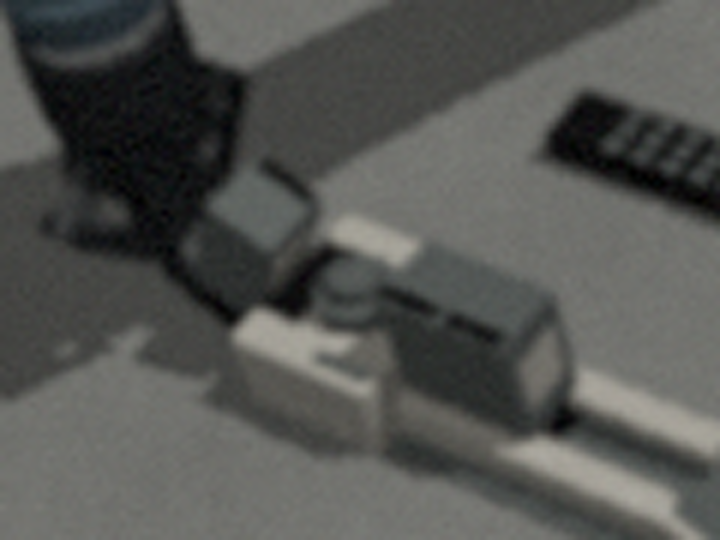

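View pics/t32.png

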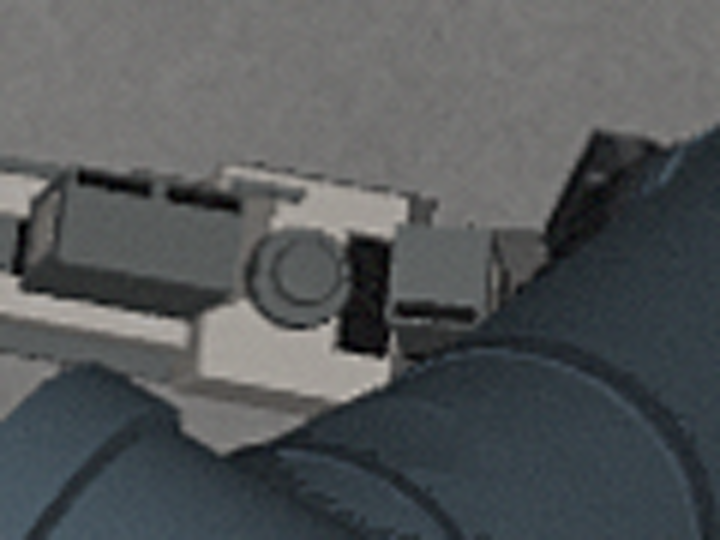

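servo_tool(
  motion="0 2 0 -3 0; 0 4 0 -6 0; 0 6 0 -6 0; 0 8 0 -6 0; 0 10 0 -6 0; 0 10 0 -6 0",
)

```text
time: 45.08
eef_pos: [0.5178, -0.4035, 0.0242]
tcp_rot: [[0.172, 0.985, 0.001], [0.985, -0.172, -0.01], [-0.009, 0.002, -1.0]]
wrist_force: [-0.9, -9.4, -3.0]
gripper_width: 0.0002
```

```bash
python3 - <<'E'
from h import *
st(); tt()
im=viewer.camera("scene"); crop("scene",im,(170,200),(120,90),6,"pics/s33.png")
im=viewer.camera("top"); crop("top",im,(500,250),(120,90),6,"pics/t33.png")
E
```

```text
t 45.08 tcp [ 517.8 -403.5   24.2] yang -9.9 tilt [ 0.001 -0.01 ] F [-0.9 -9.4 -3. ] g 0.2 J [  7.  42.  37.  99. -31.  49.  47.]
tester xy [133.3   5.4] F tester [ 9.5  0.7 -3. ]
pics/s33.png origin 110 155 scale 6
pics/t33.png origin 440 205 scale 6
```

View pics/s33.png

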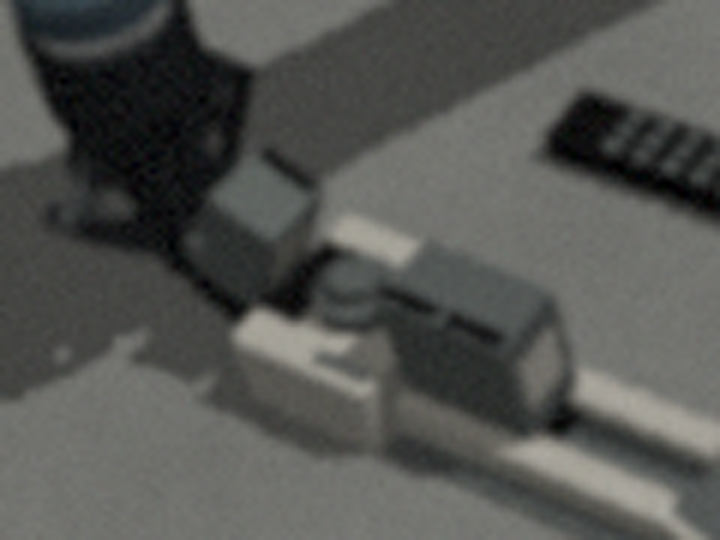

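View pics/t33.png

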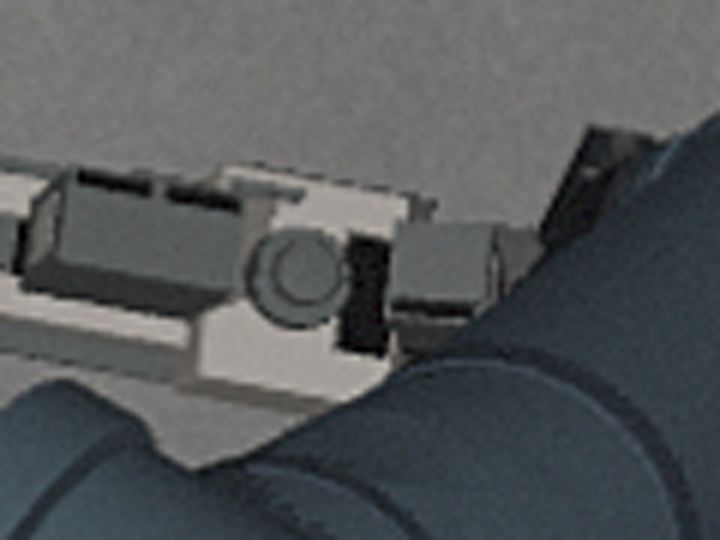

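```bash
python3 - <<'E'
from h import *
ps=np.array([up(*u,(110,155),6) for u in((205,200),(270,235),(260,150),(318,185))]); pt=np.array([up(*u,(440,205),6) for u in((498,222),(397,222),(488,318),(387,314))])
L=[(84,36,20),(84,0,20),(84,36,-20),(84,0,-20)]
r=least_squares(lambda q:np.r_[(proj("scene",tiltpts(q,L))-ps).ravel(),(proj("top",tiltpts(q,L))-pt).ravel()],[100,2,0,1.1],x_scale=[10,10,10,.2]); print(r.x,np.degrees(r.x[3]),np.round(r.fun,1))
E
```

```text
[81.32496436  1.26432322 18.57457443  1.27699663] 73.16651737361532 [-0.3  0.1 -0.4  1.  -0.2 -1.   0.6 -0.2 -0.4  0.5  0.4 -1.2 -0.5  1.
  0.2 -0.2]
```

servo_tool(
  motion="0 -3 0 3 0; 0 -5 0 7 0; 0 -6 0 11 0; 0 -7 0 13 0; 0 -7 0 13 0",
)

```text
time: 45.8
eef_pos: [0.5184, -0.4033, 0.0096]
tcp_rot: [[0.168, 0.986, -0.0], [0.986, -0.168, 0.001], [0.001, -0.0, -1.0]]
wrist_force: [-0.9, -1.1, 0.0]
gripper_width: -0.0
```

```bash
python3 - <<'E'
from h import *
st(); tt()
im=viewer.camera("scene"); crop("scene",im,(170,200),(120,90),6,"pics/s34.png")
im=viewer.camera("top"); crop("top",im,(500,250),(120,90),6,"pics/t34.png")
E
```

```text
t 45.8 tcp [ 518.4 -403.3    9.6] yang -9.7 tilt [-0.     0.001] F [-0.9 -1.1  0. ] g -0.0 J [  8.  43.  35.  99. -32.  49.  48.]
tester xy [133.1   6. ] F tester [ 1.3 -0.6  0. ]
pics/s34.png origin 110 155 scale 6
pics/t34.png origin 440 205 scale 6
```

View pics/s34.png

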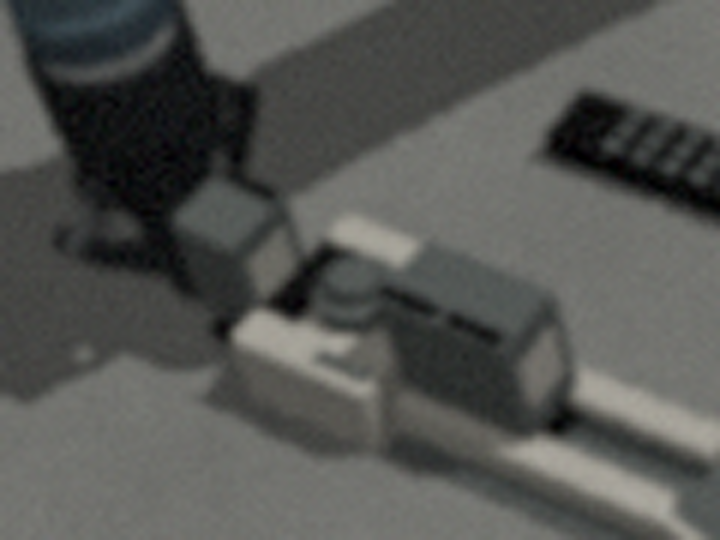

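View pics/t34.png

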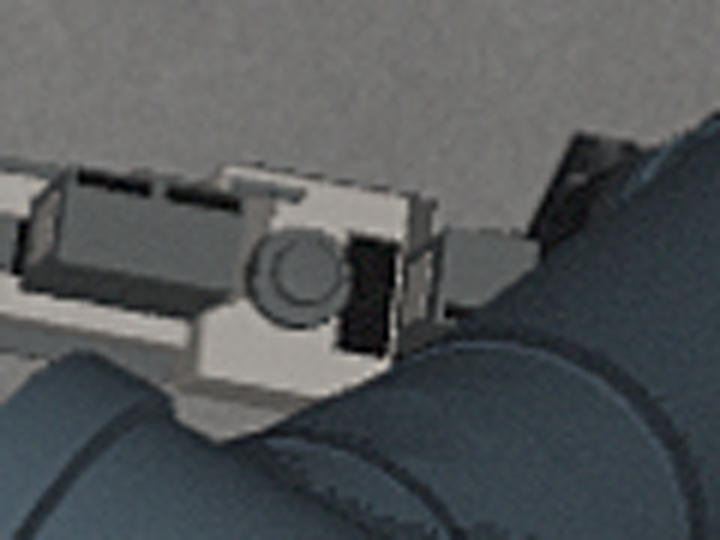

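```bash
python3 - <<'E'
from h import *
ps=np.array([up(*u,(110,155),6) for u in((172,212),(235,248),(215,178),(280,205))])
pt=np.array([up(*u,(440,205),6) for u in((443,232),)])
L=[(84,36,20),(84,0,20),(84,36,-20),(84,0,-20)]
f=lambda q:np.r_[(proj("scene",tiltpts(q,L))-ps).ravel(),(proj("top",tiltpts(q,L[1:2]))-pt).ravel()]
r=least_squares(f,[100,2,0,1.5],x_scale=[10,10,10,.2]); print(r.x,np.degrees(r.x[3]),np.round(r.fun,1))
g=lambda q:f([q[0],q[1],0,q[2]])
r=least_squares(g,[100,2,1.5],x_scale=[10,10,.2]); print(r.x,np.degrees(r.x[2]),np.round(r.fun,1))
E
```

```text
[96.88954385  4.11155875 -4.0807736   1.41058413] 80.82051726117315 [-0.5  1.7 -0.7  1.3  1.4 -1.9  0.8 -0.9  0.7 -0.2]
[92.58159205  5.29443253  1.4331195 ] 82.11169872392566 [-0.5  1.4 -0.8  0.8  1.4 -2.2  0.8 -1.5  0.4 -1.2]
```

servo_tool(
  motion="0 -3 0 0 0; 0 -8 0 0 0; 0 -20 0 0 0; 0 -45 0 0 0; 0 -60 0 0 0; 0 -60 0 -40 0; 0 -60 0 -90 0; 60 -60 0 -130 0",
)

```text
time: 46.9
eef_pos: [0.5078, -0.4647, 0.142]
tcp_rot: [[0.17, 0.985, 0.001], [0.985, -0.17, -0.001], [-0.001, 0.001, -1.0]]
wrist_force: [0.4, -0.6, -1.0]
gripper_width: 0.0171
```

```bash
python3 - <<'E'
from h import *
st(); tt()
im=viewer.camera("scene"); crop("scene",im,(170,200),(120,90),6,"pics/s35.png")
im=viewer.camera("top"); crop("top",im,(500,250),(120,90),6,"pics/t35.png")
E
```

```text
t 46.9 tcp [ 507.8 -464.7  142. ] yang -9.8 tilt [ 0.001 -0.001] F [ 0.4 -0.6 -1. ] g 17.1 J [ 10.  36.  41.  92. -26.  62.  48.]
tester xy [195.3   5.9] F tester [ 0.5  0.5 -1. ]
pics/s35.png origin 110 155 scale 6
pics/t35.png origin 440 205 scale 6
```

View pics/s35.png

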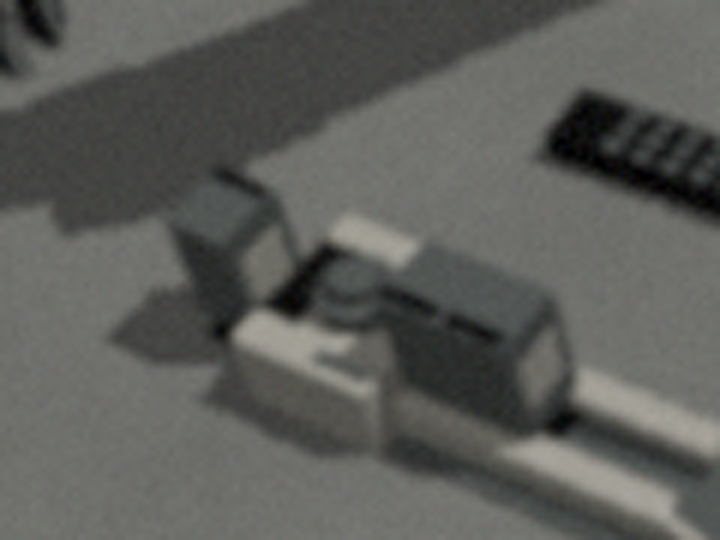

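View pics/t35.png

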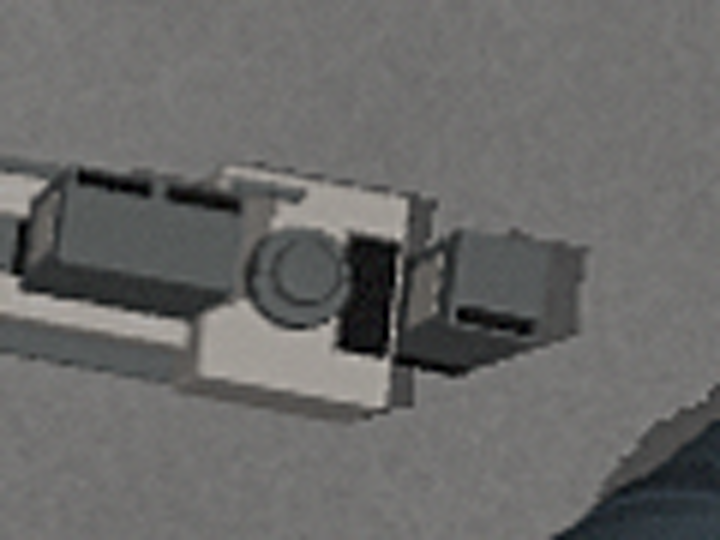

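```bash
python3 - <<'E'
from h import *
t=lambda u:up(*u,(440,205),6); s=lambda u:up(*u,(110,155),6)
ob=[("top",t((458,231)),(18,-20,84)),("top",t((553,240)),(-18,-20,84)),("top",t((537,337)),(-18,20,84)),("top",t((448,322)),(18,20,84)),
("scene",s((278,203)),(18,20,84)),("scene",s((218,170)),(-18,20,84)),("scene",s((172,217)),(-18,-20,84)),("scene",s((237,248)),(18,-20,84))]
p,r=fit(ob,[.515,-.37,1.45]); print(p,np.degrees(p[2]),np.round(r,1).tolist())
p,r=fit(ob[:4],[.515,-.37,1.45]); print(p,np.degrees(p[2]),np.round(r,1).tolist())
ya=np.degrees(p[2])+90-360; print(ya); st(); go(p[0],p[1],.14,ya)
E
```

```text
[ 0.52251309 -0.37382217  1.4117147 ] 80.88529424855349 [[-0.3, -0.6], [-1.3, 0.4], [-0.1, 0.4], [-0.2, 0.3], [-0.1, -1.9], [0.0, -0.4], [-1.3, 1.1], [-2.2, 0.0]]
[ 0.52297715 -0.37495219  1.40520241] 80.51216722732367 [[0.2, -0.8], [-0.8, 0.3], [0.3, 0.3], [0.2, 0.1]]
-189.4878327726763
t 47.0 tcp [ 510.1 -467.7  146.5] yang -9.8 tilt [ 0.008 -0.007] F [ 0.2 -0.5  0.8] g 32.0 J [ 10.  36.  41.  91. -26.  62.  48.]
shift [93.6 -3.1  5.9] roll 3.136 rows 16.8
```

servo_tool(
  motion="85 10 0 0 0.18; 85 25 -1 0 0.36; 85 40 -2 0 0.54; 85 55 -3 0 0.72; 85 70 -3 0 0.9; 85 82 -3 0 1.08; 85 90 -3 0 1.26; 85 94 -3 0 1.44",
)

```text
time: 48.0
eef_pos: [0.5208, -0.3695, 0.1391]
tcp_rot: [[0.999, -0.044, -0.001], [-0.044, -0.999, 0.001], [-0.001, -0.001, -1.0]]
wrist_force: [-0.0, -0.1, -0.5]
gripper_width: 0.0852
```

servo_tool(
  motion="85 0 0 0 0.18; 85 0 0 0 0.36; 85 0 0 0 0.54; 85 0 0 0 0.72; 85 0 0 0 0.9; 85 0 0 0 1.08; 85 0 0 0 1.26; 85 0 0 0 1.44",
)

```text
time: 49.0
eef_pos: [0.5206, -0.3703, 0.1391]
tcp_rot: [[0.086, -0.996, -0.001], [-0.996, -0.086, 0.001], [-0.001, 0.001, -1.0]]
wrist_force: [-0.8, 0.3, 0.4]
gripper_width: 0.0851
```

servo_tool(
  motion="85 0 0 0 0.18; 85 0 0 0 0.25; 85 0 0 0 0.25; 85 0 0 0 0.25; 85 0 0 0 0.25",
)

```text
time: 49.62
eef_pos: [0.5209, -0.3703, 0.1399]
tcp_rot: [[-0.157, -0.988, 0.0], [-0.988, 0.157, 0.0], [-0.0, -0.0, -1.0]]
wrist_force: [-0.1, -0.1, -0.0]
gripper_width: 0.0846
```

```bash
python3 - <<'E'
from h import *
st(); go(.5228,-.3745,.032,170.7)
im=viewer.camera("scene"); crop("scene",im,(170,200),(120,90),6,"pics/s36.png")
E
```

```text
t 49.62 tcp [ 520.9 -370.3  139.9] yang 171.0 tilt [0. 0.] F [-0.1 -0.1 -0. ] g 84.6 J [ -18.   55.   78.  100.  -56.   75. -116.]
shift [  3.8  -2.6 107.9] roll 0.004 rows 1.7
pics/s36.png origin 110 155 scale 6
```

View pics/s36.png

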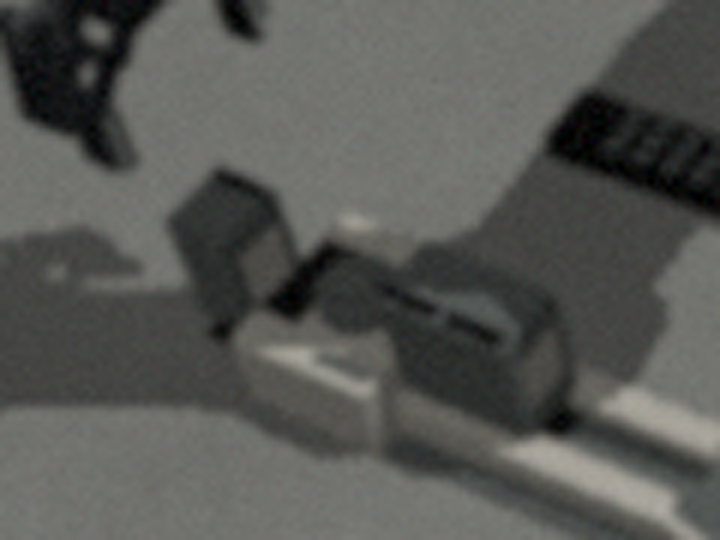

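```bash
python3 - <<'E'
from h import *
im=viewer.camera("scene"); cv2.imwrite("pics/scene37.png",im[:,:,::-1])
E
```

```text
(no output)
```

View pics/scene37.png

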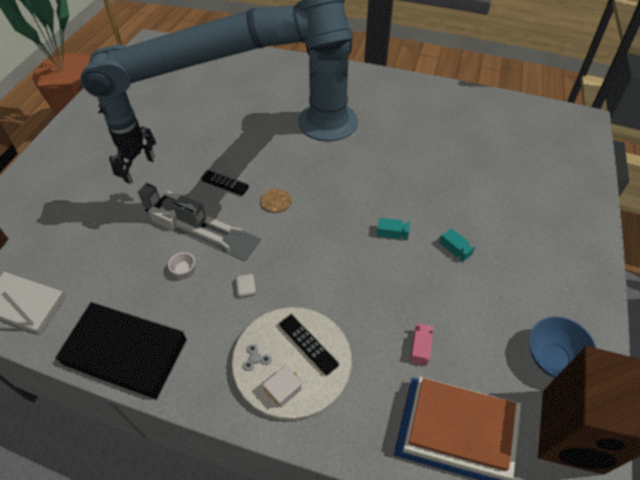

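servo_tool(
  motion="85 4 -2.5 35 0.004; 85 4 -2.5 70 0.004; 85 4 -2.5 95 0.004; 85 4 -2.5 105 0.004; 85 4 -2.5 105 0.004; 30 4 -2.5 105 0.004; 30 4 -2.5 105 0.004; 30 4 -2.5 105 0.004",
)

```text
time: 50.72
eef_pos: [0.523, -0.3755, 0.0362]
tcp_rot: [[-0.162, -0.987, 0.001], [-0.987, 0.162, -0.001], [0.001, -0.001, -1.0]]
wrist_force: [0.9, -0.1, -1.6]
gripper_width: 0.0392
```

servo_tool(
  motion="30 0 0 0 0; 30 0 0 0 0; 30 0 0 0 0",
)

```text
time: 51.1
eef_pos: [0.523, -0.3755, 0.0362]
tcp_rot: [[-0.162, -0.987, 0.001], [-0.987, 0.162, -0.001], [0.001, -0.001, -1.0]]
wrist_force: [-0.7, -0.0, 5.4]
gripper_width: 0.0394
```

```bash
python3 - <<'E'
from h import *
st(); tt()
E
```

```text
t 51.1 tcp [ 523.  -375.5   36.2] yang 170.7 tilt [ 0.001 -0.001] F [-0.7 -0.   5.4] g 39.4 J [ -15.   61.   70.  102.  -63.   67. -113.]
tester xy [104.9   5.8] F tester [ 0.2 -0.7  5.4]
```

servo_tool(
  motion="30 0 0 -20 0; 30 0 0 -50 0; 30 0 0 -85 0; 30 0 0 -115 0; 30 0 0 -125 -0.1; 30 0 0 -125 -0.28; 30 0 0 -125 -0.46; 30 0 0 -125 -0.64",
)

```text
time: 52.1
eef_pos: [0.5224, -0.3741, 0.16]
tcp_rot: [[0.465, -0.885, -0.0], [-0.885, -0.465, 0.001], [-0.001, -0.0, -1.0]]
wrist_force: [-0.8, -0.7, -2.4]
gripper_width: 0.0391
```

servo_tool(
  motion="30 0 0 0 -0.18; 30 0 0 0 -0.36; 30 0 0 0 -0.54; 30 0 0 0 -0.72; 30 0 0 0 -0.9; 30 0 0 0 -1.08; 30 0 0 0 -1.26; 30 0 0 0 -1.44",
)

```text
time: 53.1
eef_pos: [0.5219, -0.3744, 0.16]
tcp_rot: [[0.939, 0.345, -0.001], [0.345, -0.939, 0.001], [-0.001, -0.001, -1.0]]
wrist_force: [-0.1, -0.2, -2.7]
gripper_width: 0.0393
```

```bash
python3 - <<'E'
from h import *
st(); w=ttw(-212,0,35); go(w[0],w[1],.160,-9.8)
im=viewer.camera("scene"); crop("scene",im,(150,170),(120,90),6,"pics/s38.png")
E
```

```text
t 53.1 tcp [ 521.9 -374.4  160. ] yang -69.8 tilt [-0.001  0.001] F [-0.1 -0.2 -2.7] g 39.3 J [ -9.  37.  57.  98. -34.  64. -12.]
shift [ 1.539e+02 -2.760e+02  2.000e-01] roll -1.048 rows 5.6
pics/s38.png origin 90 125 scale 6
```

View pics/s38.png

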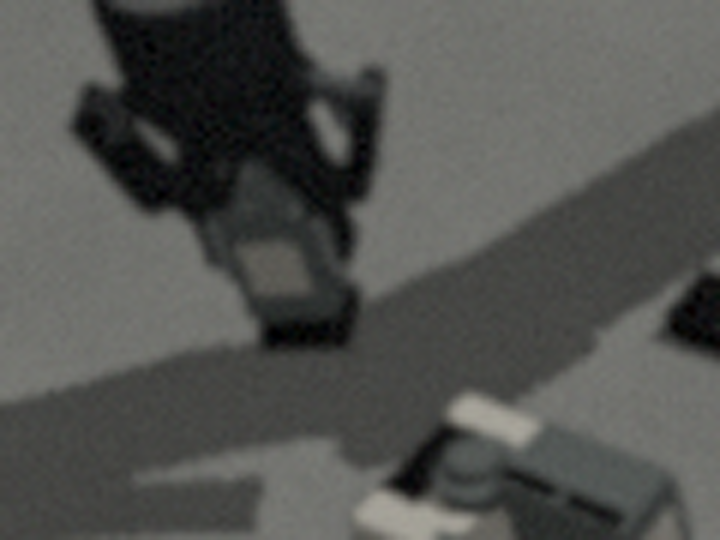

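servo_tool(
  motion="30 8 -15 0 -0.1; 30 25 -45 0 -0.25; 30 46 -82 0 -0.4; 30 68 -122 0 -0.55; 30 90 -162 0 -0.7; 30 112 -201 0 -0.85; 30 133 -238 0 -1; 30 147 -264 0 -1.048",
)

```text
time: 54.15
eef_pos: [0.5709, -0.0738, 0.1599]
tcp_rot: [[0.174, 0.985, -0.001], [0.985, -0.174, 0.001], [0.001, -0.001, -1.0]]
wrist_force: [1.0, -0.9, -1.9]
gripper_width: 0.0393
```

servo_tool(
  motion="30 0 0 0 0; 30 0 0 0 0; 30 0 0 0 0",
)

```text
time: 54.52
eef_pos: [0.5706, -0.0787, 0.1601]
tcp_rot: [[0.179, 0.984, -0.0], [0.984, -0.179, -0.001], [-0.001, -0.0, -1.0]]
wrist_force: [-0.5, -0.5, -3.3]
gripper_width: 0.0394
```

```bash
python3 - <<'E'
from h import *
st(); tt(); w=ttw(-212,0,35); go(w[0],w[1],.0405,-9.8)
im=viewer.camera("scene"); crop("scene",im,(240,220),(120,90),6,"pics/s39.png")
E
```

```text
t 54.52 tcp [570.6 -78.7 160.1] yang -10.3 tilt [-0.    -0.001] F [-0.5 -0.5 -3.3] g 39.4 J [-34.  23.  46. 107. -20.  57.  10.]
tester xy [-195.6    2.2] F tester [ 0.6 -0.4 -3.3]
shift [ 16.5  -2.4 119.6] roll -0.009 rows 1.9
pics/s39.png origin 180 175 scale 6
```

View pics/s39.png

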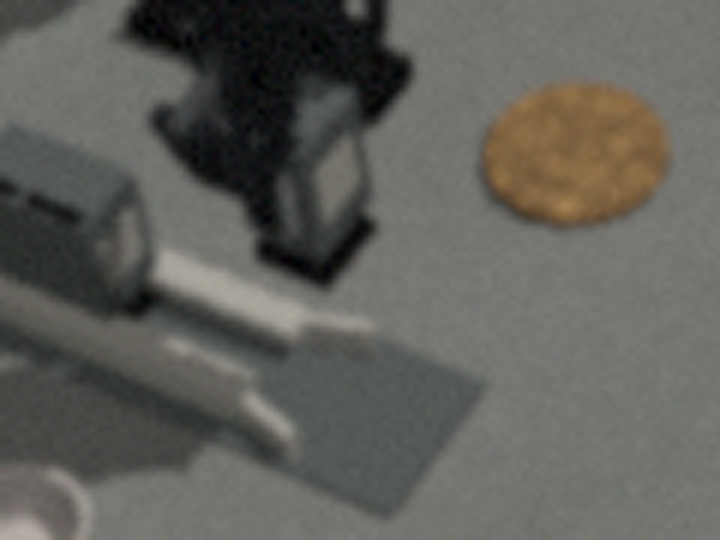

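servo_tool(
  motion="30 16.5 -2.4 30 -0.009; 30 16.5 -2.4 65 -0.009; 30 16.5 -2.4 95 -0.009; 30 16.5 -2.4 110 -0.009; 30 16.5 -2.4 117 -0.009; 30 16.5 -2.4 119.5 -0.009; 30 16.5 -2.4 120.3 -0.009; 30 16.5 -2.4 120.3 -0.009",
)

```text
time: 55.58
eef_pos: [0.5725, -0.0598, 0.0405]
tcp_rot: [[0.166, 0.986, 0.002], [0.986, -0.166, 0.0], [0.0, 0.001, -1.0]]
wrist_force: [-0.7, -0.4, -1.8]
gripper_width: 0.0396
```

```bash
python3 - <<'E'
from h import *
st(); tt()
im=viewer.camera("scene"); crop("scene",im,(240,220),(120,90),6,"pics/s40.png")
E
```

```text
t 55.58 tcp [572.5 -59.8  40.5] yang -9.6 tilt [0.002 0.   ] F [-0.7 -0.4 -1.8] g 39.6 J [-29.  33.  38. 111. -28.  46.  16.]
tester xy [-214.6    0.8] F tester [ 0.5 -0.7 -1.8]
pics/s40.png origin 180 175 scale 6
```

View pics/s40.png

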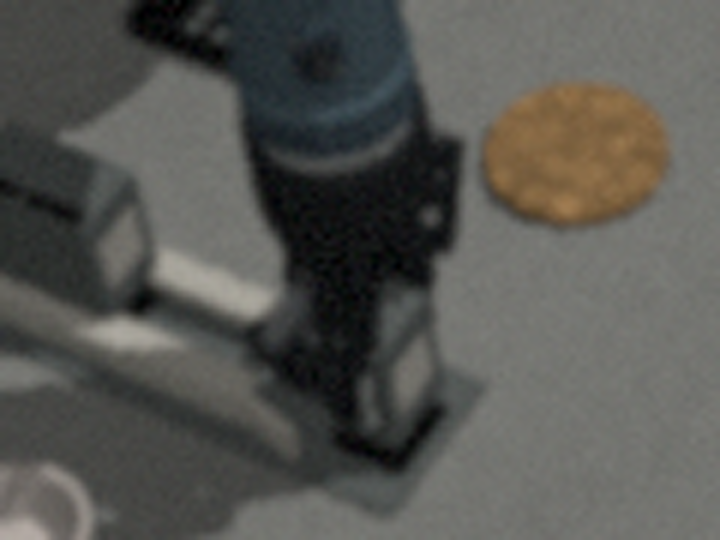

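servo_tool(
  motion="30 -15 -0.6 0.8 0.003; 30 -30 -0.8 0.6 0.003; 30 -45 -0.8 0.6 0.003; 30 -60 -0.8 0.6 0.003; 30 -74 -0.8 0.6 0.003; 30 -88 -0.8 0.6 0.003; 30 -100 -0.8 0.6 0.003; 30 -110 -0.8 0.6 0.003",
)

```text
time: 56.62
eef_pos: [0.5534, -0.1689, 0.0401]
tcp_rot: [[0.17, 0.985, 0.002], [0.985, -0.17, 0.002], [0.002, 0.002, -1.0]]
wrist_force: [1.5, 4.8, 6.4]
gripper_width: 0.0394
```

```bash
python3 - <<'E'
from h import *
st(); tt()
E
```

```text
t 56.62 tcp [ 553.4 -168.9   40.1] yang -9.8 tilt [0.002 0.002] F [1.5 4.8 6.4] g 39.4 J [-18.  34.  39. 110. -29.  46.  27.]
tester xy [-103.9    0.6] F tester [-5.   0.7  6.4]
```

servo_tool(
  motion="30 -6 -0.4 0 0; 30 -10 -0.4 0 0; 30 -13 -0.4 0 0; 30 -15 -0.4 0 0; 30 -17 -0.4 0 0; 30 -19 -0.4 0 0; 30 -20 -0.4 0 0; 30 -20 -0.4 0 0",
)

```text
time: 57.62
eef_pos: [0.5512, -0.1788, 0.0401]
tcp_rot: [[0.166, 0.986, 0.0], [0.986, -0.166, 0.014], [0.014, -0.002, -1.0]]
wrist_force: [-0.3, 18.0, 14.6]
gripper_width: 0.0398
```

```bash
python3 - <<'E'
from h import *
st(); tt()
im=viewer.camera("scene"); crop("scene",im,(210,215),(120,90),6,"pics/s41.png")
E
```

```text
t 57.62 tcp [ 551.2 -178.8   40.1] yang -9.5 tilt [0.    0.014] F [-0.3 18.  14.6] g 39.8 J [-16.  34.  38. 110. -29.  46.  29.]
tester xy [-93.7   0.1] F tester [-17.7  -3.4  14.6]
pics/s41.png origin 150 170 scale 6
```

View pics/s41.png

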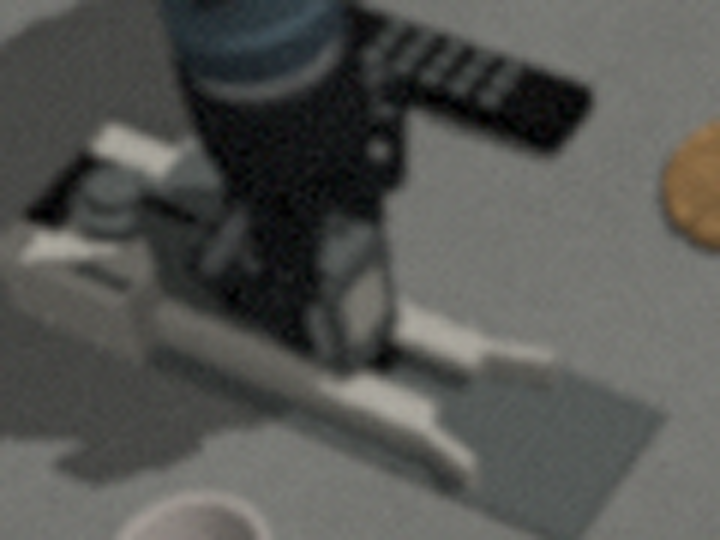

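servo_tool(
  motion="30 -3 0 -0.5 0; 30 -5 0 -0.5 0; 30 -6 0 -0.5 0; 30 -6 0 -0.5 0; 30 -6 0 -0.5 0",
)

```text
time: 58.3
eef_pos: [0.551, -0.1786, 0.0402]
tcp_rot: [[0.162, 0.987, -0.001], [0.987, -0.162, 0.022], [0.022, -0.005, -1.0]]
wrist_force: [0.1, 25.3, 17.7]
gripper_width: 0.0393
```

```bash
python3 - <<'E'
from h import *
st(); tt()
E
```

```text
t 58.3 tcp [ 551.  -178.6   40.2] yang -9.3 tilt [-0.001  0.022] F [ 0.1 25.3 17.7] g 39.3 J [-16.  34.  38. 110. -30.  47.  29.]
tester xy [-93.9  -0.1] F tester [-25.   -4.2  17.7]
```

servo_tool(
  motion="30 6 0 0 0; 30 14 0 0 0; 60 14 0 0 0; 60 14 0 0 0; 60 14 0 -10 0; 60 14 0 -60 0; 60 14 0 -115 0; 60 14 0 -130 0",
)

```text
time: 59.3
eef_pos: [0.5524, -0.1824, 0.174]
tcp_rot: [[0.171, 0.985, 0.007], [0.985, -0.171, -0.002], [-0.001, 0.008, -1.0]]
wrist_force: [-0.4, 0.7, -0.5]
gripper_width: 0.0602
```

```bash
python3 - <<'E'
from h import *
viewer.camera("top")
st(); tt()
im=viewer.camera("scene"); crop("scene",im,(200,210),(100,75),8,"pics/s42.png")
im=viewer.camera("top"); crop("top",im,(450,245),(100,75),8,"pics/t42.png")
E
```

```text
t 59.35 tcp [ 552.4 -182.1  174.1] yang -9.8 tilt [ 0.007 -0.001] F [0.6 0.1 0.7] g 59.6 J [-24.  23.  47. 106. -19.  59.  21.]
tester xy [-90.7   1.9] F tester [-0.2  0.6  0.7]
pics/s42.png origin 150 172 scale 8
pics/t42.png origin 400 207 scale 8
```

View pics/s42.png

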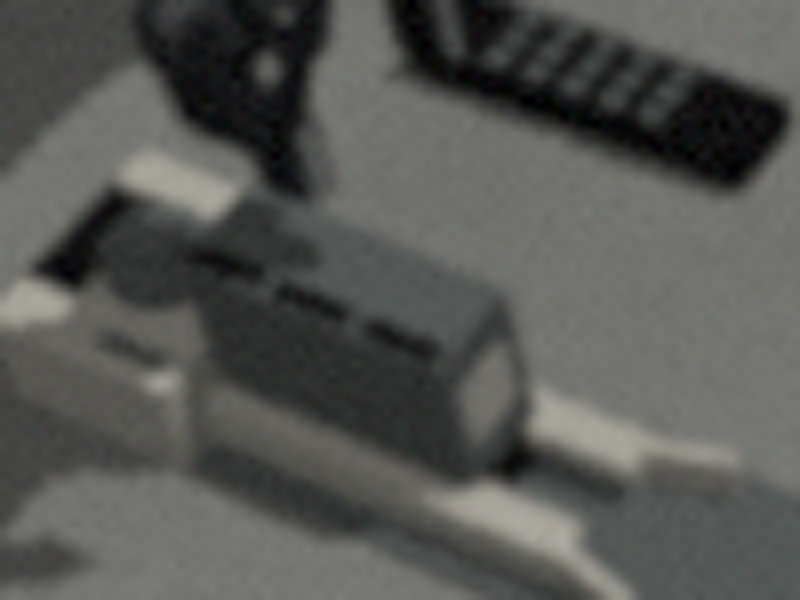

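View pics/t42.png

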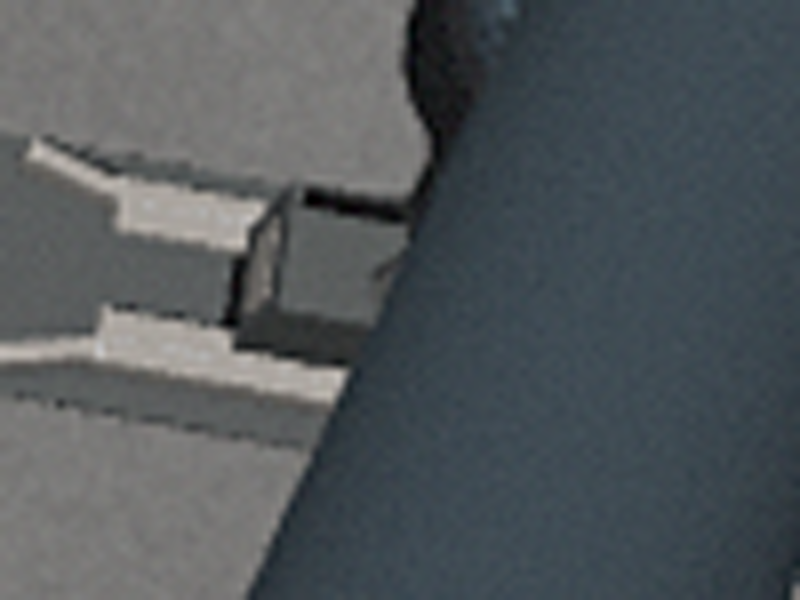

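servo_tool(
  motion="0 40 -20 0 0; 0 90 -40 0 0; 0 140 -60 0 0; 0 190 -80 0 0; 0 235 -100 0 0; 0 260 -110 0 0; 0 260 -110 0 0",
)

```text
time: 60.32
eef_pos: [0.4834, 0.0974, 0.1674]
tcp_rot: [[0.163, 0.987, -0.004], [0.987, -0.163, -0.001], [-0.002, -0.004, -1.0]]
wrist_force: [-0.0, 0.2, 0.5]
gripper_width: 0.0003
```

```bash
python3 - <<'E'
from h import *
st(); tt()
im=viewer.camera("top"); crop("top",im,(450,245),(100,75),8,"pics/t43.png"); cv2.imwrite("pics/top43.png",im[:,:,::-1])
im=viewer.camera("scene"); crop("scene",im,(200,210),(100,75),8,"pics/s43.png")
P=proj("top",T(TP,[(-108,20,88),(-108,-20,88),(-72,20,88),(-72,-20,88),(-36,20,88),(-36,-20,88),(0,20,88),(0,-20,88)])); print(np.round((P-[400,207])*8).tolist())
P=proj("scene",T(TP,[(-108,20,88),(-108,-20,88),(-72,20,88),(-36,20,88),(0,20,88),(0,-20,88)])); print(np.round((P-[150,172])*8).tolist())
E
```

```text
t 60.33 tcp [483.4  97.4 167.4] yang -9.4 tilt [-0.004 -0.001] F [-0.   0.2  0.5] g 0.3 J [-56.  11.  44. 118.  -9.  55. -17.]
tester xy [-354.4 -113.7] F tester [-0.2 -0.1  0.5]
pics/t43.png origin 400 207 scale 8
pics/s43.png origin 150 172 scale 8
[[291.0, 179.0], [273.0, 308.0], [410.0, 201.0], [392.0, 330.0], [529.0, 223.0], [512.0, 352.0], [647.0, 245.0], [631.0, 374.0]]
[[434.0, 368.0], [503.0, 286.0], [345.0, 330.0], [259.0, 293.0], [174.0, 257.0], [245.0, 179.0]]
```

View pics/t43.png

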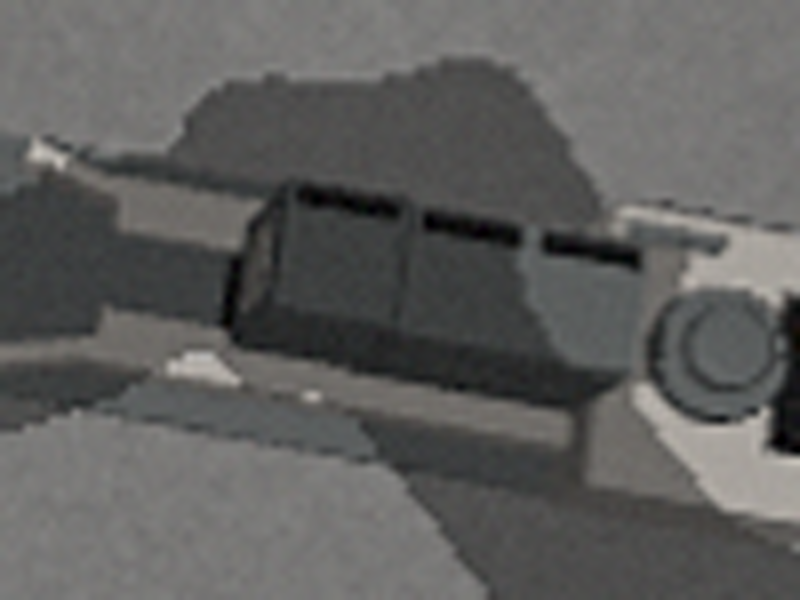

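View pics/s43.png

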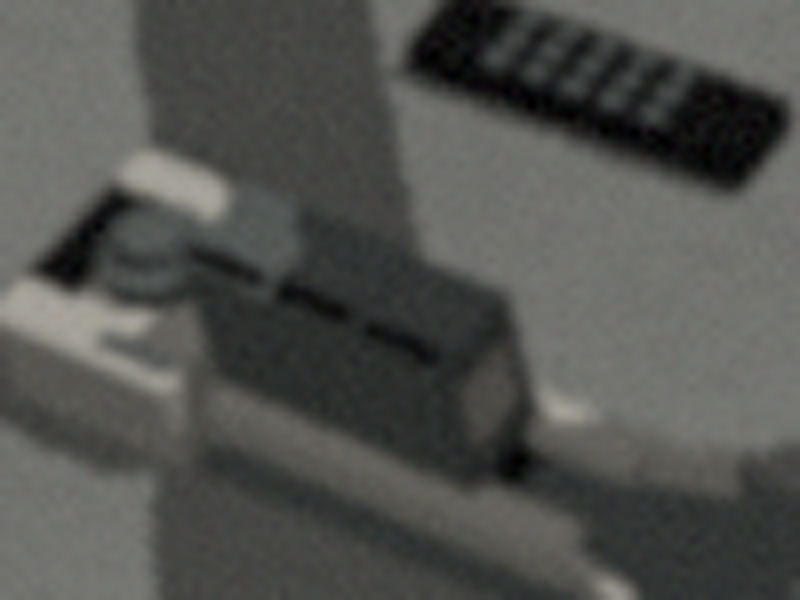

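```bash
python3 - <<'E'
from h import *
st(); w=ttw(-150,0,0); go(w[0],w[1],.1,-9.8)
E
```

```text
t 60.42 tcp [484.8  93.8 168.2] yang -9.8 tilt [-0.002 -0.002] F [-0.1 -0.7 -0.4] g 0.0 J [-55.  11.  44. 118.  -9.  55. -16.]
shift [-201.   111.7   68.5] roll 0.001 rows 3.8
```

servo_tool(
  motion="0 -40 22 10 0; 0 -90 50 25 0; 0 -140 78 45 0; 0 -180 100 60 0; 0 -200 112 68 0; 0 -200 112 90 0; 0 -200 112 115 0; 0 -200 112 129 0",
)

```text
time: 61.42
eef_pos: [0.5602, -0.1198, 0.0379]
tcp_rot: [[0.169, 0.986, -0.004], [0.986, -0.169, 0.001], [0.0, -0.004, -1.0]]
wrist_force: [-0.2, 0.0, -0.1]
gripper_width: 0.0003
```

servo_tool(
  motion="0 0 0 2 0; 0 0 0 2 0; 0 -8 0 2 0; 0 -15 0 2 0; 0 -20 0 2 0; 0 -24 0 2 0; 0 -28 0 2 0; 0 -28 0 2 0",
)

```text
time: 62.42
eef_pos: [0.5575, -0.1489, 0.0385]
tcp_rot: [[0.17, 0.986, -0.0], [0.986, -0.17, 0.0], [0.0, -0.0, -1.0]]
wrist_force: [0.6, 1.1, -0.0]
gripper_width: 0.0
```

```bash
python3 - <<'E'
from h import *
st(); tt()
im=viewer.camera("scene"); crop("scene",im,(210,205),(100,75),8,"pics/s44.png")
E
```

```text
t 62.42 tcp [ 557.5 -148.9   38.5] yang -9.8 tilt [-0.  0.] F [ 0.6  1.1 -0. ] g 0.0 J [-20.  34.  39. 111. -29.  46.  25.]
tester xy [-124.2    1.3] F tester [-1.2  0.4 -0. ]
pics/s44.png origin 160 167 scale 8
```

View pics/s44.png

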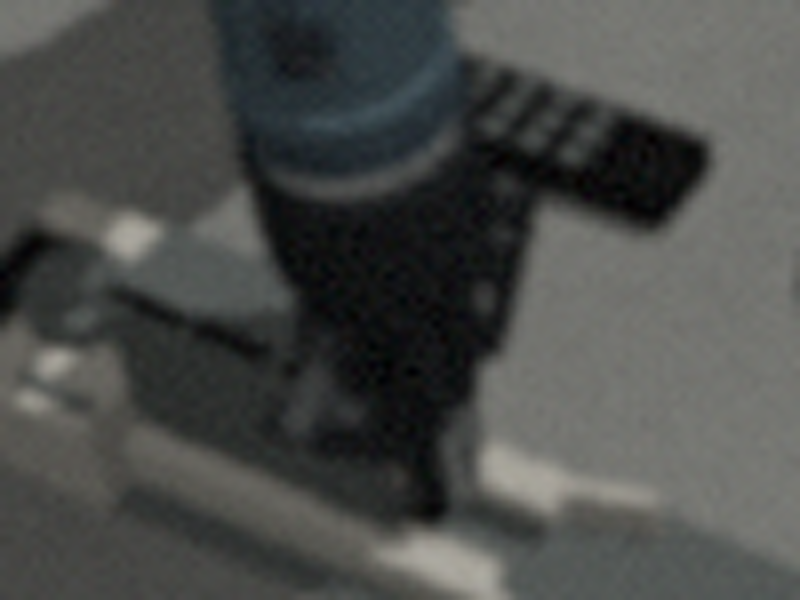

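Close to contact; push slowly.

servo_tool(
  motion="0 -3 -1 0 0; 0 -6 -1 0 0; 0 -9 -1 0 0; 0 -11 -1 0 0; 0 -13 -1 0 0; 0 -13 -1 0 0",
)

```text
time: 63.22
eef_pos: [0.5568, -0.1497, 0.0382]
tcp_rot: [[0.162, 0.987, -0.001], [0.987, -0.162, 0.015], [0.014, -0.003, -1.0]]
wrist_force: [2.1, 15.1, 4.8]
gripper_width: 0.0003
```

```bash
python3 - <<'E'
from h import *
st(); tt()
E
```

```text
t 63.23 tcp [ 556.8 -149.7   38.2] yang -9.3 tilt [-0.001  0.015] F [ 2.1 15.1  4.8] g 0.3 J [-19.  34.  38. 110. -29.  46.  26.]
tester xy [-123.3    0.7] F tester [-15.2  -0.5   4.8]
```

servo_tool(
  motion="0 0 0 0 0; 0 20 0 0 0; 0 30 0 -30 0; 0 30 0 -70 0; 0 30 0 -105 0; 0 30 0 -115 0; 0 30 0 -115 0; 0 30 0 -115 0",
)

```text
time: 64.22
eef_pos: [0.5582, -0.1315, 0.1519]
tcp_rot: [[0.169, 0.986, -0.003], [0.986, -0.169, 0.0], [-0.0, -0.003, -1.0]]
wrist_force: [-0.9, 0.6, 0.7]
gripper_width: -0.0002
```

```bash
python3 - <<'E'
from h import *
st(); w=ttw(34,0,0); print(w); go(w[0],w[1],.13,-9.8)
im=viewer.camera("top"); crop("top",im,(470,245),(100,75),8,"pics/t45.png")
E
```

```text
t 64.22 tcp [ 558.2 -131.5  151.9] yang -9.7 tilt [-0.003  0.   ] F [-0.9  0.6  0.7] g -0.2 J [-28.  24.  46. 108. -20.  57.  17.]
[ 0.52937478 -0.30465334  0.        ]
shift [-175.5    0.9   22. ] roll 0.001 rows 2.8
pics/t45.png origin 420 207 scale 8
```

View pics/t45.png

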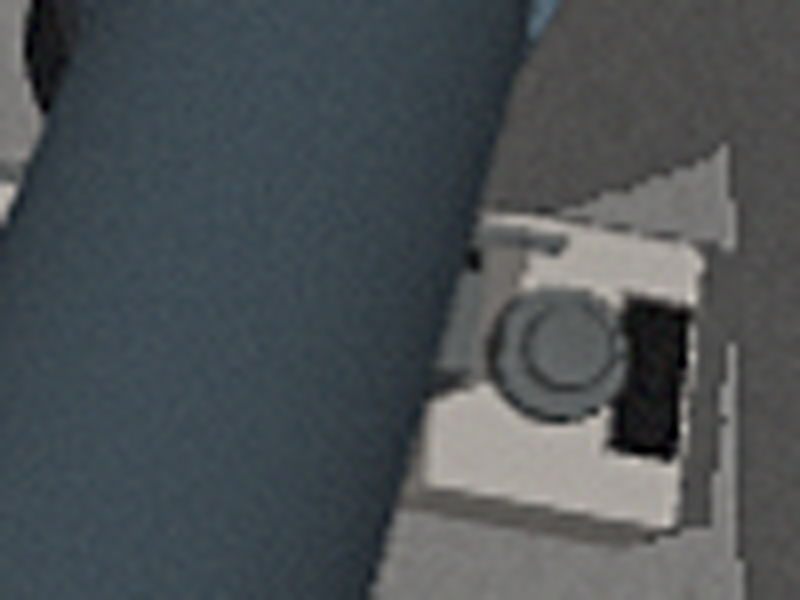

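```bash
python3 - <<'E'
from h import *
for z in(46,56,62,70): print(z,((proj("top",T(TP,[(34,0,z)]))-[420,207])*8).round())
E
```

```text
46 [[546. 357.]]
56 [[557. 350.]]
62 [[563. 347.]]
70 [[572. 341.]]
```

servo_tool(
  motion="0 -35 0 5 0; 0 -80 0 10 0; 0 -125 0 15 0; 0 -158 0 18 0; 0 -175.5 1 20 0; 0 -175.5 1 20 0; 0 -175.5 1 20 0; 0 -175.5 1 20 0",
)

```text
time: 65.28
eef_pos: [0.5319, -0.3026, 0.1334]
tcp_rot: [[0.166, 0.986, 0.0], [0.986, -0.166, 0.001], [0.001, -0.0, -1.0]]
wrist_force: [1.0, -0.1, -0.0]
gripper_width: 0.0
```

```bash
python3 - <<'E'
from h import *
st();tt(); w=ttw(34,0,0); go(w[0],w[1],.075,-9.8)
im=viewer.camera("scene"); crop("scene",im,(180,195),(100,75),8,"pics/s46.png")
E
```

```text
t 65.28 tcp [ 531.9 -302.6  133.4] yang -9.6 tilt [0.    0.001] F [ 1.  -0.1 -0. ] g 0.0 J [ -9.  30.  45. 103. -25.  57.  36.]
tester xy [31.6  2.1] F tester [-0.1  1.  -0. ]
shift [-2.5 -2.1 58.4] roll 0.004 rows 0.9
pics/s46.png origin 130 157 scale 8
```

View pics/s46.png

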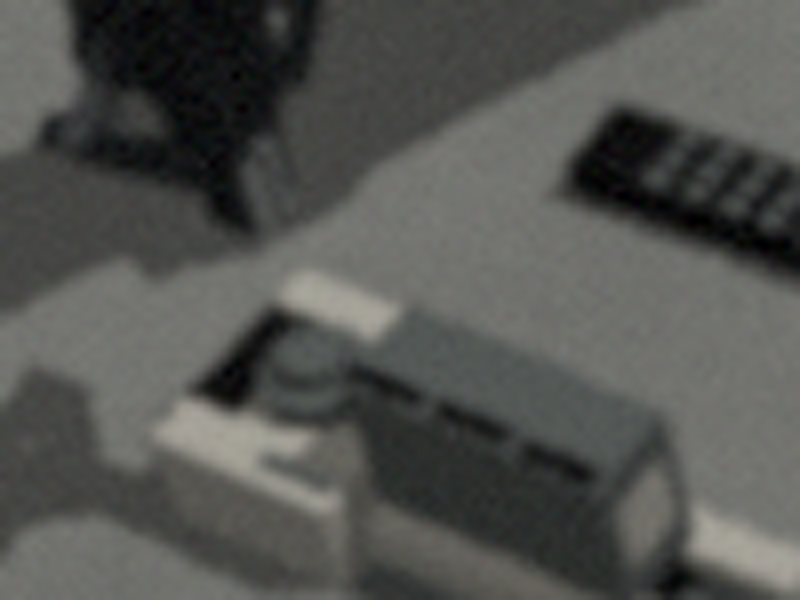

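servo_tool(
  motion="0 -2.5 -2.5 20 0.004; 0 -2.5 -2.5 40 0.004; 0 -2.5 -2.5 54 0.004; 0 -2.5 -2.5 60 0.004; 0 -2.5 -2.5 63 0.004; 0 -2.5 -2.5 66 0.004; 0 -2.5 -2.5 66 0.004",
)

```text
time: 66.2
eef_pos: [0.5283, -0.3073, 0.0681]
tcp_rot: [[0.173, 0.985, 0.001], [0.985, -0.173, -0.0], [-0.0, 0.001, -1.0]]
wrist_force: [-0.2, -0.1, 1.5]
gripper_width: -0.0
```

```bash
python3 - <<'E'
from h import *
st();tt()
im=viewer.camera("scene"); crop("scene",im,(180,195),(100,75),8,"pics/s47.png")
E
```

```text
t 66.2 tcp [ 528.3 -307.3   68.1] yang -10.0 tilt [ 0.001 -0.   ] F [-0.2 -0.1  1.5] g -0.0 J [ -6.  35.  41. 105. -29.  51.  39.]
tester xy [36.8 -0.6] F tester [ 0.1 -0.2  1.5]
pics/s47.png origin 130 157 scale 8
```

View pics/s47.png

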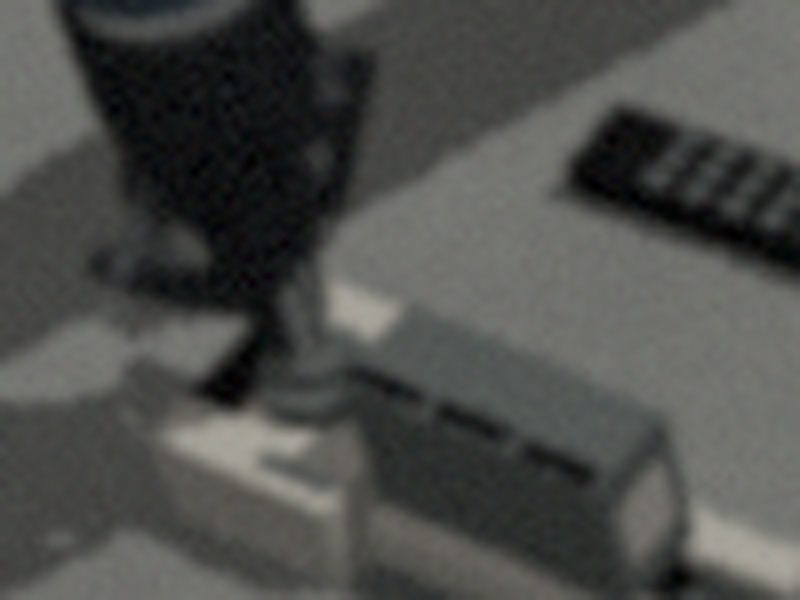

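servo_tool(
  motion="0 1.5 0 2 0; 0 1.5 0 4 0; 0 1.5 0 6 0; 0 1.5 0 8 0; 0 1.5 0 8 0",
)

```text
time: 66.88
eef_pos: [0.5287, -0.3064, 0.062]
tcp_rot: [[0.174, 0.985, 0.001], [0.985, -0.174, 0.0], [0.001, 0.001, -1.0]]
wrist_force: [-3.1, 1.6, 14.4]
gripper_width: 0.0001
```

```bash
python3 - <<'E'
from h import *
st();tt()
E
```

```text
t 66.88 tcp [ 528.7 -306.4   62. ] yang -10.0 tilt [0.001 0.   ] F [-3.1  1.6 14.4] g 0.1 J [ -6.  35.  41. 105. -30.  50.  40.]
tester xy [35.8 -0.4] F tester [-1.1 -3.4 14.4]
```

servo_tool(
  motion="0 0 0 2 0; 0 0 0 4 0; 0 0 0 6 0; 0 0 0 6 0; 0 0 0 6 0",
)

```text
time: 67.5
eef_pos: [0.5289, -0.3065, 0.0613]
tcp_rot: [[0.174, 0.985, 0.002], [0.985, -0.174, 0.005], [0.005, 0.001, -1.0]]
wrist_force: [-12.3, 8.5, 43.2]
gripper_width: -0.0003
```

```bash
python3 - <<'E'
from h import *
st();tt()
im=viewer.camera("scene"); crop("scene",im,(180,195),(100,75),8,"pics/s48.png")
E
```

```text
t 67.5 tcp [ 528.9 -306.5   61.3] yang -10.0 tilt [0.002 0.005] F [-12.3   8.5  43.2] g -0.3 J [ -5.  35.  41. 105. -30.  50.  40.]
tester xy [35.9 -0.1] F tester [ -6.3 -13.5  43.2]
pics/s48.png origin 130 157 scale 8
```

View pics/s48.png

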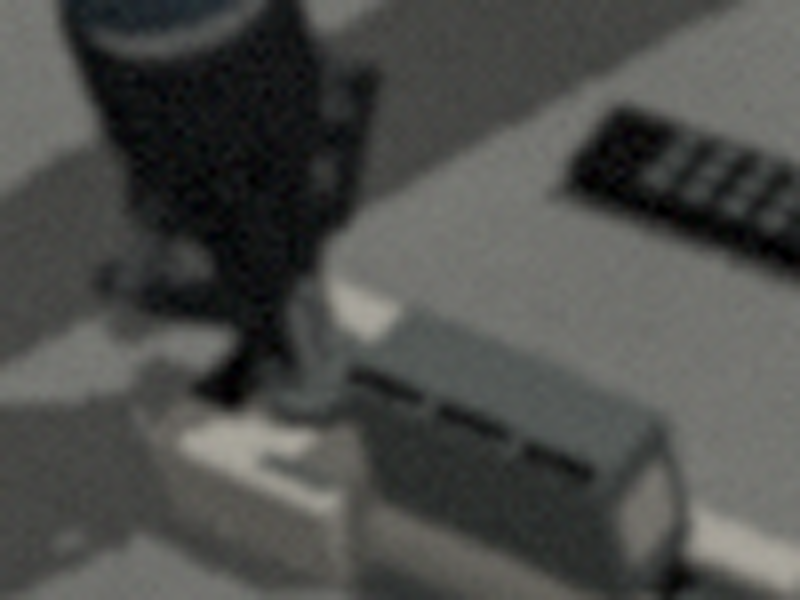

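servo_tool(
  motion="0 0 0 -10 0; 0 0 0 -20 0; 0 0 0 -50 0; 0 0 0 -100 0; 0 60 -30 -120 0; 0 110 -60 -120 0; 0 165 -90 -120 0; 0 220 -120 -120 0",
)

```text
time: 68.55
eef_pos: [0.4475, -0.0684, 0.1727]
tcp_rot: [[0.172, 0.985, -0.002], [0.985, -0.172, 0.0], [0.0, -0.002, -1.0]]
wrist_force: [0.7, 0.0, -0.6]
gripper_width: -0.0002
```

servo_tool(
  motion="0 50 -20 0 0; 0 100 -40 0 0; 0 150 -60 0 0; 0 200 -60 0 0; 0 200 -60 0 0; 0 200 -60 0 0",
)

```text
time: 69.3
eef_pos: [0.4237, 0.1359, 0.1728]
tcp_rot: [[0.172, 0.985, -0.002], [0.985, -0.172, -0.002], [-0.002, -0.002, -1.0]]
wrist_force: [-0.3, -1.1, -0.3]
gripper_width: -0.0001
```

```bash
python3 - <<'E'
from h import *
st()
im=viewer.camera("top"); crop("top",im,(455,250),(120,90),6,"pics/t49.png"); cv2.imwrite("pics/top49.png",im[:,:,::-1])
im=viewer.camera("scene"); crop("scene",im,(200,210),(100,75),8,"pics/s49.png")
E
```

```text
t 69.3 tcp [423.7 135.9 172.8] yang -9.9 tilt [-0.002 -0.002] F [-0.3 -1.1 -0.3] g -0.1 J [-60.   3.  38. 123.  -2.  54. -30.]
pics/t49.png origin 395 205 scale 6
pics/s49.png origin 150 172 scale 8
```

View pics/t49.png

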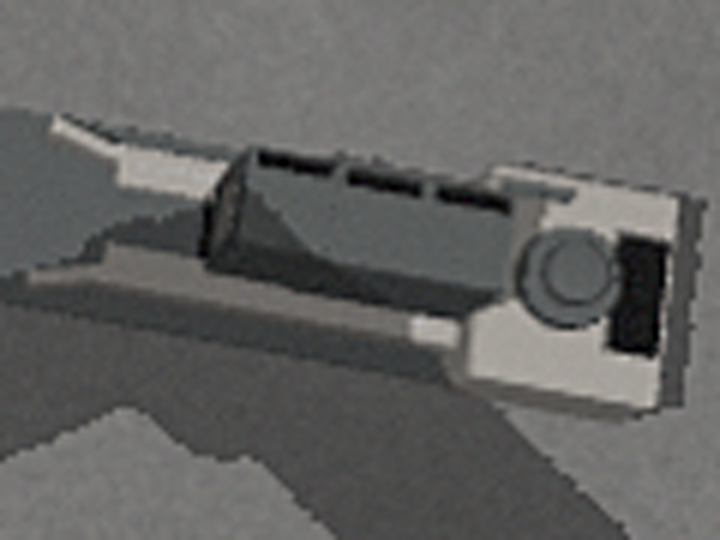

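View pics/s49.png

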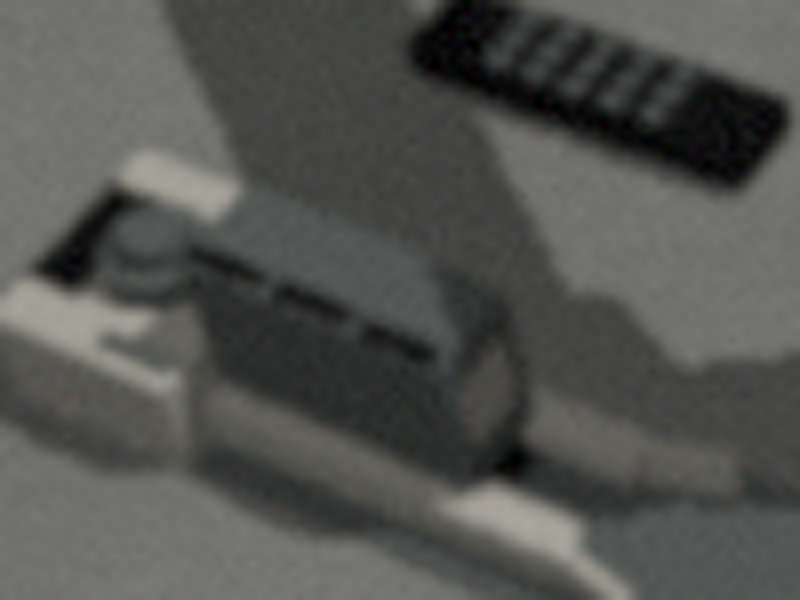

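View pics/top49.png

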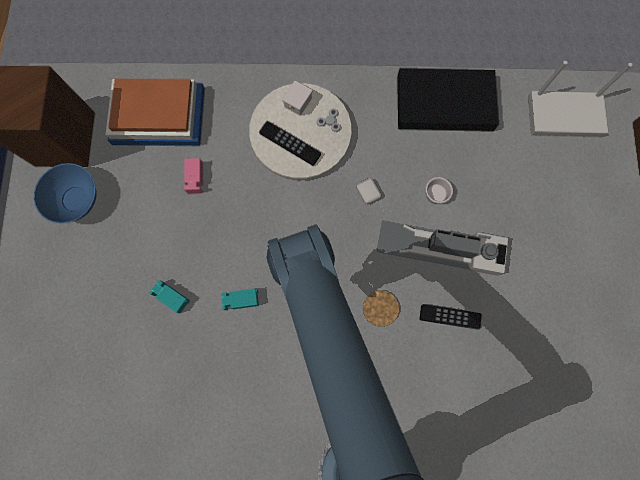

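```bash
python3 - <<'E'
from h import *
robot.close_job()
E
```

```text
the job is handed in; nothing more can be done
```

I loaded all three grey packs into the tester, pressed the button once, and handed the job in at about 69 s. No fourth pack showed in any picture.

- **Packs:** The two upright packs went in first; one of them needed a half turn. The fallen pack I tilted and leaned against the end of the housing, pushed upright, turned half round and slid in behind the others. I then pushed the row closed with about 15 N.
- **Button:** I pressed it about 6 mm to its hard stop and it came back up. The fingertips pressed with about 43 N at the bottom, more than needed. The 40 N limit applies to the arm and gripper body, and this was the fingers, but it is the one reading close to a limit.
- **Last pictures:**
  - The three packs stand upright in one row against the stop, with all the bars on the thick-flange side.
  - The thin dark line that had shown between the second and third packs is gone.
  - The remote, coaster, earbud case, tealight dish and the pink and turquoise look-alikes are where they started.
- **One disagreement:** While pushing in the second and third packs, the gripper stopped 2–4 mm short of where I expected. The pictures put the end of the row within about 1 mm of its ideal place, so I took the difference as grip offset.

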